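# Check the air charge of the kitchen's water expansion vessel

## Task

Take the stick gauge from its rest in the tray and press its chuck squarely down onto the uncapped valve of the expansion vessel (the vessel with the bare brass stem, not the capped one) until the valve opens and the air drives the measuring bar out; keep it pressed, firmly but never with more than 25 N, until the bar has stopped moving and a moment longer. Then put the gauge back in its rest in the tray with the bar still standing out at its reading: nothing may touch the bar. Do not push about the other things on the counter.

Things in the scene. Friction and masses are not known exactly. Their poses are not given: they have to be found in the camera images.
- gauge: Stick air gauge, 120 g, loose: steel chuck below, dark grip head straight above it, aluminium barrel leaving the head sideways. Origin: centre of the chuck's mouth (lowest point); +z up (chuck opens to -z), +x along the barrel. Chuck 22 mm across, z = 0 to 17 mm; bore 13 mm wide, 12 mm deep, its flat floor presses the valve pin. Barrel 14 mm diameter, axis at z = 32 mm, x = 13 to 113 mm.
- head (a point): Point in the gauge's grip head 36 mm straight above the centre of the chuck's mouth; axes as the gauge's. The head is 26 mm long (x), 20 mm wide (y), from 17 to 49 mm above the chuck's mouth, centred over the chuck: grip it across its 20 mm width.
- bar (a joint): How far the white measuring bar (6 mm square, 9 mm end plate) has come out of the barrel's end along the gauge's +x, in m; 0 at the start, when 7 mm of it shows. Driven by the air from the opened valve: it creeps out in 1 to 3 s and then stays by light friction (0.8 N). The reading differs each time, 15 to 45 mm.
- bar_end (a point): Outer end of the measuring bar; moves with it.
- vessel: The vessel to check: white domed steel expansion vessel, 110 mm diameter (117 at its steel band), fixed upright on a 115 mm square bracket plate. Origin: centre of its underside, on the counter. In the centre of its top stands a bare brass valve stem, 8 mm diameter, with a tapered rim.
- crown (a point): Centre of the vessel's top, 160 mm above the counter, foot of the stem; +z up along the stem. The stem is screwed in more or less: its rim stands 17 to 37 mm above here, unknown beforehand. From the rim a 4 mm pin stands 5 mm out, sprung (4 N, plus 2 N per mm); pressed in 3 mm (10 N) it opens the valve, at 5 mm (14 N) the chuck's floor meets the solid rim.
- capped_vessel: A second vessel of the same make and size, its valve under a black cap 16 mm wide and 26 mm high. Not to be checked. Fixed. Origin: centre of its underside.
- tray: Grey kit tray, 250 (x) by 110 (y) mm, fixed, rim 12 mm high, floor 5 mm above the counter. Origin: centre of its underside. The gauge's rest: a square pocket 30 mm inside, ribs 14 mm above the counter, where the chuck stands, and 85 mm from it along +x a saddle 30 mm high that carries the barrel between flared cheeks (24 mm apart, tops 40 mm above the counter).
- rest (a point): Centre of the pocket's floor in the tray, 75 mm from the tray's centre along its -x, 5 mm above the counter: the gauge's origin lies here when it is in its rest, with the barrel along +x of this point's axes.
- valve_cap: The vessel's black valve cap, 16 mm wide, 26 mm high, standing loose in the tray. Leave it.
- cartridge: Loose white filter cartridge standing on the counter, 68 mm diameter, 152 mm high. Leave it.
- spice_jar: Loose spice jar, 52 mm diameter, 95 mm high. Leave it.
- wrench: Loose wrench lying on the counter. Leave it.
- screwdriver: Loose screwdriver lying on the counter. Leave it.
- bowl: Loose steel bowl, 130 mm diameter, 50 mm high. Leave it.

How it is judged (in metres and radians):
On the way, in this order (a step that is already met when the one before it is completed fails the run):
1. the gauge's chuck is over the valve stem of the uncapped vessel, square to it, and bears on it (horizontal distance between gauge and crown below 0.005 m and angle between the z axis of gauge and the z axis of crown, either way round below 0.15 rad and z of gauge in the frame of crown below 0.033 m and contact force between gauge and vessel above 2 N), for 0.05 s.
2. still pressed on squarely, the measuring bar has been driven out (at least 12 mm) and has stood still for 0.5 s (value of joint bar above 0.012 m and velocity of joint bar between -0.003 and 0.003 m/s and contact force between gauge and vessel above 6 N and horizontal distance between gauge and crown below 0.005 m and angle between the z axis of gauge and the z axis of crown, either way round below 0.15 rad), for 0.5 s.
At the end, for the whole second after the job is handed in: The gauge is released and at rest in its rest in the tray: chuck in the pocket (within 8 mm sideways and 4 mm in height of the rest point), upright within 0.12 rad, barrel in the saddle, the bar still out by more than 12 mm (horizontal distance between gauge and rest below 0.008 m and z of gauge in the frame of rest between -0.004 and 0.004 m and angle between gauge's own z axis and vertical below 0.12 rad and x of bar_end in the frame of rest above 0.1 m and value of joint bar above 0.012 m and linear speed of gauge below 0.02 m/s); the robot touches nothing.
It fails at once if the gauge is pressed on the vessel or its valve with more than 25 N (contact force between gauge and vessel above 25 N).
It fails at once if something touches the measuring bar (more than 0.5 N) (contact force between bar and anything else above 0.5 N).
It fails at once if the capped vessel is touched with more than 5 N (contact force between capped_vessel and anything else above 5 N).
It fails at once if a bystander is pushed away by more than 30 mm (distance of any of valve_cap, cartridge, spice_jar, wrench, screwdriver, bowl from where it was at the start of the episode above 0.03 m).
It also fails if it takes over 64 s, if anything falls off the work surface, if the arm or the gripper's body presses on something with over 40 N, if the wrist force passes 120 N, or if a joint passes its speed limit or range.

## Robot

A 6-joint arm with a two-finger parallel gripper is mounted at the origin on the work surface. World frame = base frame: x ahead of the robot, y to its left, z up, the work surface at z = 0. Lengths are in m, angles in degrees, forces in N, time in s.
With the tool pointing down it reaches from about 0.3 to 0.75 m from the base axis. Payload 8.5 kg.
Tool frame: the origin (TCP) lies midway between the tips of the shut fingers; the grasp point (between the pads) lies env.tcp_to_grasp behind it (env.tcp_to_grasp is the distance from the TCP to the grasp point, in m); z points along the fingers, y is the direction in which the jaws open and shut (so a half turn about z gives the same grasp; the last joint's range is limited). The gripper opens to 85 mm and grips with 20 to 120 N. Pads are 22 mm wide; open, the fingers measure 114 mm over their backs; the gripper's body (76 mm by 85 mm) begins 54 mm behind the grasp point. The pads swing forward as they close: fully open they stand 13 mm farther back than shut.
Start: joints at [57.393, 21.807, 74.336, -0, 83.858, -12.336], TCP at [0.191, 0.516, 0.231] pointing down, gripper open.
Joint ranges: [-178.18, 178.18], [-50.72, 133.34], [12.68, 142.11], [-81.47, 261.47], [9.98, 163.14], [-165.26, 165.26]. Speed limits (degrees/s): [136.94, 136.94, 180, 180, 180, 180].

## Interface

Orientations are given as a 3x3 rotation matrix whose columns are the frame's x, y, z axes.
In Python, from rig import readout, imaging, job, env gives the robot as it stands.
- The arm moves only by the tool move_arm, never from a script. Its argument "motion" is a list of rows, each a list of 3 entries, a list of its own where there are three numbers: the shift along the tool's x, y, z normalised to -1 to 1, where 1 is 0.02 m, then the turn, a rotation vector about the tool's x, y, z normalised to -1 to 1, where 1 is 120 degrees, then the gripper command: -1 is shut, 1 is fully open, values between are in proportion. In form: [[[tx, ty, tz], [rx, ry, rz], claw], ...]. A call has 1 to 12 rows; each row shifts and turns the pose as measured when the row begins, along the tool's axes as they then stand; what a row does not reach is not made up. A row lasts 1/12 s, in which the tool goes at most 41.7 mm and 7.16 degrees, less where a joint would pass 70% of its speed; a pose out of reach is approached as far as the arm can. A call with a number of a shift or a turn outside -1 to 1 is refused whole. A call with a gripper value outside its range is refused whole. The fingers move at their own pace and stop on an object; "squeeze" is the grip in N (left out, the last holds). Time passes only in rows, so rows that do not move let the fingers close. It gives the time, the measured TCP pose, the force and the opening at its end, in the units of the state.
- readout.observe(): the state, without advancing time (a new reading comes with each control period).
- imaging.get_image(name): name is "scene" or "side" or "wrist"; returns a dict with "img" (420x560x3 uint8, blue, green, red), "fov_y" (degrees; the focal length in pixels is half the picture's height over the tangent of half this angle, whatever the lens; pixels are square), "cx", "cy" (the principal point, pixels), "eye" and "orientation" of the camera in the world. Camera axes: x right, y up, looking along -z (the intrinsics and any distortion apply to the point x, -y, -z); pixel columns grow to the right and rows downward; lengths in m; the calibration is good to about 2 mm. A picture is of the moment at which its call begins. There is no depth.
- job.close_job(): hands the job in, once; it reports no verdict.
The state is a dict: "time_s": time; "q": joint angles; "qvel": joint speeds; "joint_efforts": joint torques, N m; "position": TCP position; "tool_rot": TCP orientation; "ft_force": force on the tool from outside, world axes, zero at the start; "wrist_torque": the same for the moment, N m; "grip_width": finger opening in m.
Only numpy, scipy, OpenCV 4.12 (cv2) and the standard library are available. Lean on these libraries where they do the work, as an engineer would, in place of code of your own. Each camera call takes 0.05 s, during which the arm holds its last target.

## Working session

There is one attempt and no reset: what is moved stays moved. The work goes in short steps, Python scripts to look and compute and a tool call to move; the robot and the scene stay as the last step left them, time stands still between calls to the robot, and variables do not carry over. Pictures are saved under pics/ and viewed, and the job is handed in when it is done.

Besides the shell and the picture viewer there is one more tool, called after "Request:" as a command line: name --argument value ..., lists and objects as JSON in quotes. move_arm: Moves the arm, as the interface text tells. Its arguments: {"type":"object","properties":{"motion":{"type":"array","items":{"type":"array"}},"squeeze":{"type":"number"}},"required":["motion"]}

```bash
ls; mkdir -p pics; python3 - <<'E'
from rig import readout, imaging, job, env
import cv2
print(env.tcp_to_grasp, [a for a in dir(env) if a[0]!='_'])
print(readout.observe())
for n in ("scene","side","wrist"):
    d=imaging.get_image(n); cv2.imwrite(f"pics/{n}0.png",d["img"])
    print(n,{k:v for k,v in d.items() if k!="img"})
E
```

```text
pics
0.0187 ['MotionError', 'tcp_to_grasp']
{'time_s': 0.0, 'q': array([ 5.73914321e+01,  2.18407302e+01,  7.43873949e+01,  7.58124225e-04,
        8.38579276e+01, -1.23360912e+01]), 'qvel': array([ 0.04256811,  0.00966864, -0.0199722 , -0.05097238,  0.05457738,
       -0.05342096]), 'joint_efforts': array([ 9.14762836e-05, -4.48471212e+01, -2.31273776e+01, -2.44135645e-04,
        4.87170400e-03, -1.02946984e-05]), 'position': array([0.19039777, 0.51566298, 0.23069867]), 'tool_rot': array([[-9.38054853e-01,  3.46485813e-01, -8.20452013e-04],
       [ 3.46486624e-01,  9.38054069e-01, -1.25807000e-03],
       [ 3.33724940e-04, -1.46441432e-03, -9.99998872e-01]]), 'ft_force': array([-1.03748144,  0.53504113, -0.73286149]), 'wrist_torque': array([-0.00851069,  0.02930616,  0.02630193]), 'grip_width': 0.08520002730051338}
scene {'fov_y': 42.76101142081827, 'cx': 279.92482271640483, 'cy': 212.16881338754712, 'eye': array([1.26019812, 0.84969391, 1.25524844]), 'orientation': array([[-0.79871365, -0.42222579,  0.4286979 ],
       [ 0.60158605, -0.57488392,  0.55461942],
       [ 0.0122769 ,  0.70088078,  0.71317278]])}
side {'fov_y': 44.89939611749509, 'cx': 280.07892589047384, 'cy': 208.85072705484066, 'eye': array([ 0.02776786, -1.10402639,  1.06054189]), 'orientation': array([[ 0.90163963,  0.2597971 , -0.34576212],
       [-0.43241389,  0.55633675, -0.70958273],
       [ 0.00801264,  0.78930025,  0.61395514]])}
wrist {'fov_y': 63.99371690646717, 'cx': 282.72971323416556, 'cy': 213.11141849117814, 'eye': array([0.11308054, 0.54507094, 0.37438974]), 'orientation': array([[ 0.34569072, -0.88879737, -0.30089395],
       [ 0.93834444,  0.32649012,  0.11363938],
       [-0.00276348, -0.32162624,  0.94686267]])}
```

View pics/scene0.png

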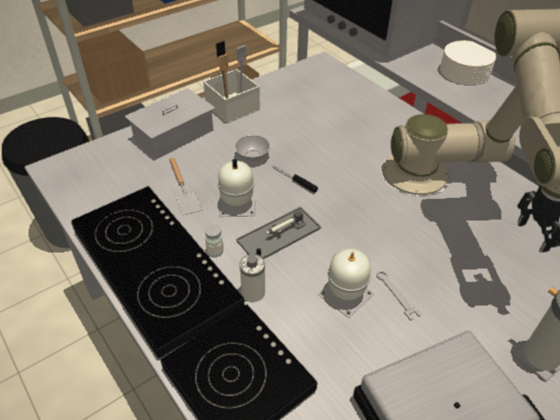

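View pics/side0.png

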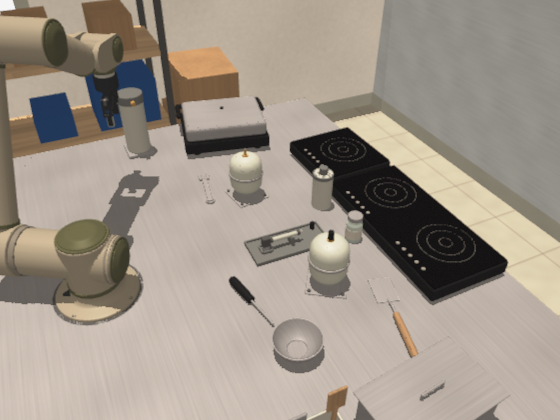

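View pics/wrist0.png

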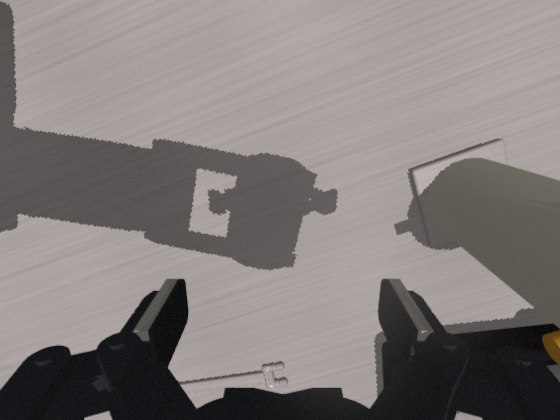

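The bare brass stem is on the vessel at scene (350,270) and side (245,175). The capped vessel is at scene (235,185). The gauge lies in the tray at scene (285,225). Next I'll enlarge these areas.

```bash
cat > h.py <<'E'
import numpy as np, cv2
from rig import readout, imaging
def cam(d):
    f=d["img"].shape[0]/2/np.tan(np.radians(d["fov_y"]/2)); return f
def ray(d,u,v):
    f=cam(d); r=np.array([(u-d["cx"])/f,-(v-d["cy"])/f,-1.0]); r=d["orientation"]@r
    return d["eye"],r/np.linalg.norm(r)
def onz(d,u,v,z):
    e,r=ray(d,u,v); return e+r*(z-e[2])/r[2]
def proj(d,p):
    c=d["orientation"].T@(np.asarray(p,float)-d["eye"]); f=cam(d)
    return np.array([d["cx"]+f*c[0]/-c[2], d["cy"]-f*c[1]/-c[2]])
def tri(*obs):
    A=np.zeros((3,3));b=np.zeros(3);R=[]
    for d,u,v in obs:
        e,r=ray(d,u,v);P=np.eye(3)-np.outer(r,r);A+=P;b+=P@e;R.append((e,P))
    x=np.linalg.solve(A,b)
    return x,[np.linalg.norm(P@(x-e)) for e,P in R]
def crop(d,u0,v0,w,h,k,name):
    c=d["img"][v0:v0+h,u0:u0+w]; c=cv2.resize(c,None,fx=k,fy=k,interpolation=cv2.INTER_CUBIC)
    cv2.imwrite("pics/"+name,c)
E
python3 - <<'E'
from h import *
a=imaging.get_image("scene");b=imaging.get_image("side")
crop(a,230,200,100,70,8,"s_tray.png");crop(b,235,215,100,60,8,"d_tray.png")
crop(a,310,240,80,75,8,"s_ves.png");crop(b,215,140,65,70,8,"d_ves.png")
E
```

```text
(no output)
```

View pics/s_tray.png

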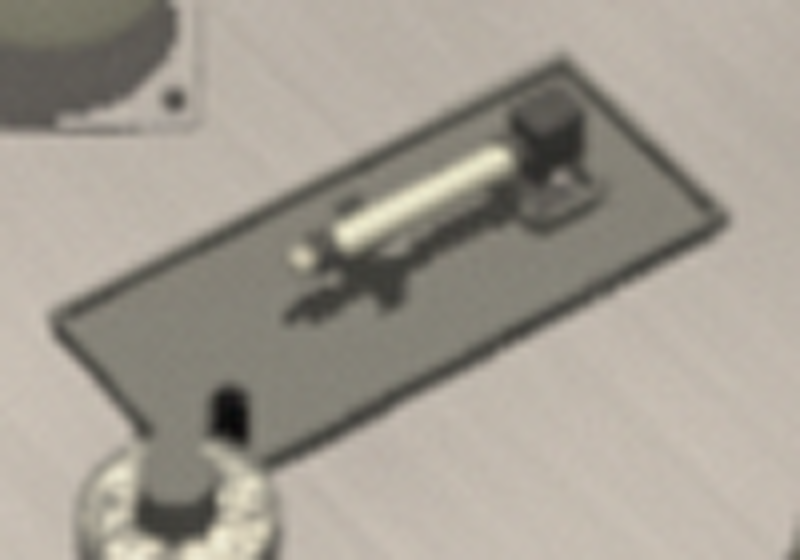

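View pics/d_tray.png

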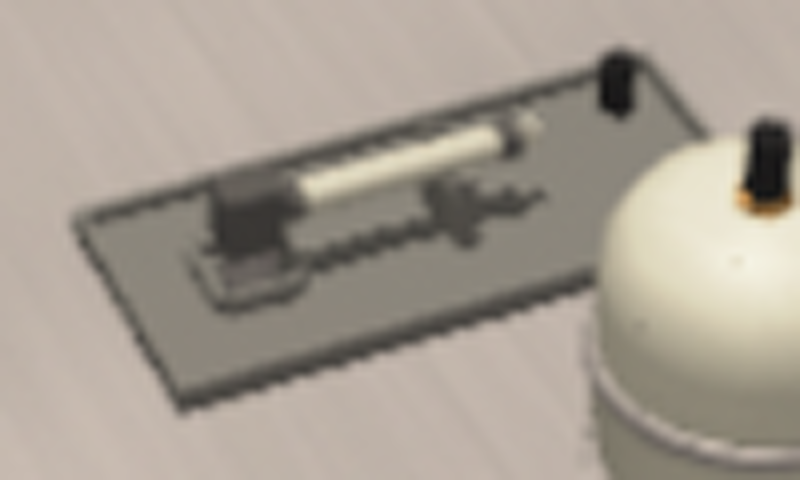

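View pics/s_ves.png

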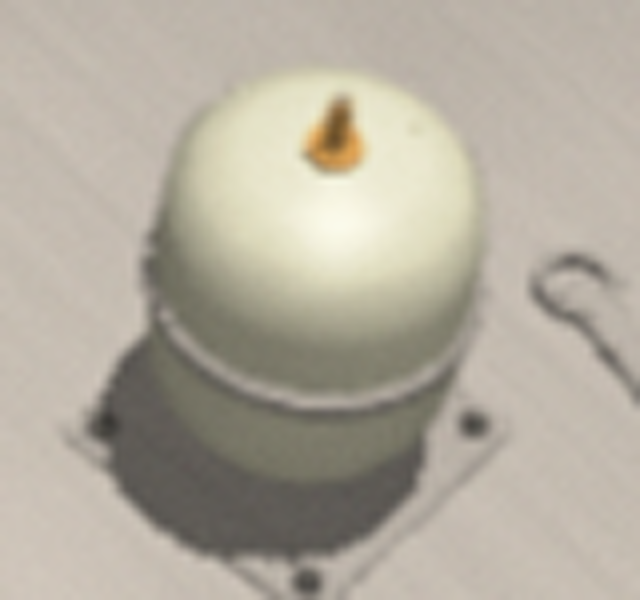

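View pics/d_ves.png

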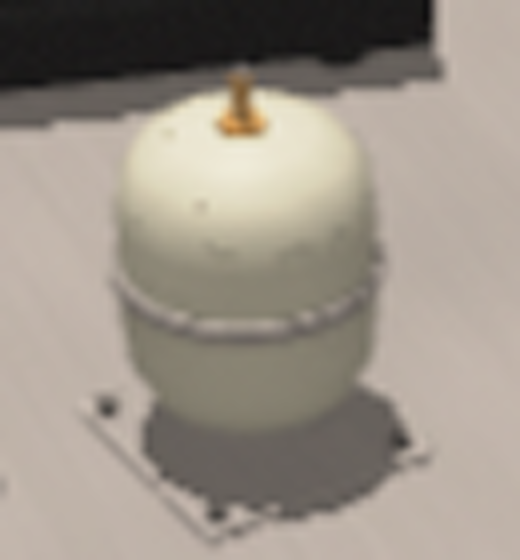

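```bash
python3 - <<'E'
from h import *
a=imaging.get_image("scene");b=imaging.get_image("side")
S=lambda u,v:(a,230+u/8-.5*7/8,200+v/8-.5*7/8); D=lambda u,v:(b,235+u/8-.4,215+v/8-.4)
for s,t in [((562,62),(180,400)),((562,62),(75,222)),((725,218),(180,400)),((725,218),(75,222)),((57,320),(645,55))]:
    print(s,t,tri(S(*s),D(*t)))
for s in [(562,62),(725,218),(57,320)]: print('S',onz(*S(*s),.012))
for s in [(75,222),(180,395),(645,55)]: print('D',onz(*D(*s),.012))
# head top centre z=.054, barrel end, etc
print('head S',onz(*S(548,108),.054),'D',onz(*D(252,190),.054))
print('barrel',tri(S(345,235),D(503,138)), tri(S(300,257),D(535,123)))
V=lambda u,v:(a,310+u/8-.4,240+v/8-.4); W=lambda u,v:(b,215+u/8-.4,140+v/8-.4)
print('tip',tri(V(343,97),W(240,72)))
print('base',tri(V(335,150),W(242,125)))
E
```

```text
(562, 62) (180, 400) (array([ 0.44346938, -0.10000475,  0.00712847]), [np.float64(0.0001727854064250571), np.float64(0.0001727854064250541)])
(562, 62) (75, 222) (array([ 0.44809345, -0.05688436,  0.05196018]), [np.float64(0.02563460567332072), np.float64(0.025634605673320682)])
(725, 218) (180, 400) (array([ 0.44118647, -0.03585538, -0.03984603]), [np.float64(0.027351227912645118), np.float64(0.027351227912645312)])
(725, 218) (75, 222) (array([0.44597216, 0.0074155 , 0.00749924]), [np.float64(0.00025667571281383134), np.float64(0.00025667571281394225)])
(57, 320) (645, 55) (array([ 0.68894868, -0.05706727,  0.05287451]), [np.float64(0.02537812864658876), np.float64(0.025378128646588727)])
S [ 0.44681999 -0.09636585  0.012     ]
S [0.44915723 0.01035901 0.012     ]
S [ 0.69199633 -0.10145029  0.012     ]
D [0.44399139 0.00284977 0.012     ]
D [ 0.44246512 -0.10212227  0.012     ]
D [ 0.69309478 -0.0010612   0.012     ]
head S [ 0.49461295 -0.04766772  0.054     ] D [ 0.4942696  -0.05295496  0.054     ]
barrel (array([ 0.59637701, -0.05124705,  0.04214527]), [np.float64(0.0044519473282276095), np.float64(0.004451947328227404)]) (array([ 0.6142306 , -0.05062665,  0.0422518 ]), [np.float64(0.0012161294033090756), np.float64(0.0012161294033090106)])
tip (array([0.55316456, 0.24673046, 0.18741297]), [np.float64(0.00036724461937097445), np.float64(0.0003672446193710067)])
base (array([0.55345488, 0.24744394, 0.1613255 ]), [np.float64(0.00029219095889625917), np.float64(0.00029219095889627044)])
```

Request:
move_arm --motion '[[[0, 0, 0], [0, 0, -0.055], 1], [[0, 0, 0], [0, 0, -0.055], 1], [[0, 0, 0], [0, 0, -0.055], 1], [[0, 0, 0], [0, 0, 0], 1]]' --squeeze 60

```text
time_s: 0.68
position: [0.1904, 0.5158, 0.231]
tool_rot: [[-1.0, -0.006, -0.0], [-0.006, 1.0, -0.001], [0.0, -0.001, -1.0]]
ft_force: [0.6, 0.3, -0.2]
grip_width: 0.0852
```

Request:
move_arm --motion '[[[-0.54, -1, 0], [0, 0, 0.011], 1], [[-0.54, -1, 0], [0, 0, 0], 1], [[-0.54, -1, 0], [0, 0, 0], 1], [[-0.54, -1, 0], [0, 0, 0], 1], [[-0.54, -1, 0], [0, 0, 0], 1], [[-0.54, -1, 0], [0, 0, 0], 1], [[-0.54, -1, 0], [0, 0, 0], 1], [[-0.54, -1, 0], [0, 0, 0], 1], [[-0.54, -1, 0], [0, 0, 0], 1], [[-0.54, -1, 0], [0, 0, 0], 1], [[-0.54, -1, 0], [0, 0, 0], 1], [[-0.54, -1, 0], [0, 0, 0], 1]]'

```text
time_s: 1.68
position: [0.314, 0.2634, 0.2305]
tool_rot: [[-0.998, 0.058, 0.001], [0.058, 0.998, 0.001], [-0.001, 0.001, -1.0]]
ft_force: [0.7, 1.0, -0.5]
grip_width: 0.0854
```

Request:
move_arm --motion '[[[-0.57, -1, 0], [0, 0, -0.02], 1], [[-0.57, -1, 0], [0, 0, 0], 1], [[-0.57, -1, 0], [0, 0, 0], 1], [[-0.57, -1, 0], [0, 0, 0], 1], [[-0.57, -1, 0], [0, 0, 0], 1], [[-0.57, -1, 0], [0, 0, 0], 1], [[-0.57, -1, 0], [0, 0, 0], 1], [[-0.57, -1, 0], [0, 0, 0], 1], [[-0.57, -1, 0], [0, 0, 0], 1], [[-0.57, -1, 0], [0, 0, 0], 1], [[-0.57, -1, 0], [0, 0, 0], 1], [[-0.57, -1, 0], [0, 0, 0], 1]]'

```text
time_s: 2.68
position: [0.4451, 0.0044, 0.2322]
tool_rot: [[-0.998, 0.064, 0.005], [0.064, 0.998, 0.001], [-0.005, 0.001, -1.0]]
ft_force: [0.1, 0.7, 0.1]
grip_width: 0.0853
```

Request:
move_arm --motion '[[[-0.5, -0.8, 0], [0, 0, 0], 1], [[-0.5, -0.8, 0], [0, 0, 0], 1], [[-0.4, -0.5, 0], [0, 0, 0], 1], [[0, 0, 0], [0, 0, 0], 1], [[0, 0, 0], [0, 0, 0], 1]]'

```text
time_s: 3.1
position: [0.4726, -0.0454, 0.232]
tool_rot: [[-0.996, 0.085, 0.005], [0.085, 0.996, 0.001], [-0.005, 0.001, -1.0]]
ft_force: [-0.3, 0.2, -0.1]
grip_width: 0.0855
```

Request:
move_arm --motion '[[[0, 0, 0], [0, 0, -0.033], 0.4], [[0, 0, 0], [0, 0, 0], 0.4], [[0, 0, 0], [0, 0, 0], 0.4]]'

```text
time_s: 3.35
position: [0.4716, -0.0433, 0.232]
tool_rot: [[-1.0, 0.018, 0.004], [0.018, 1.0, 0.001], [-0.004, 0.002, -1.0]]
ft_force: [0.9, -1.1, -0.8]
grip_width: 0.0598
```

```bash
python3 - <<'E'
from h import *
w=imaging.get_image("wrist"); np.save("w1.npy",{k:w[k] for k in w},allow_pickle=True)
cv2.imwrite("pics/w1.png",w["img"])
s=readout.observe();print(s["position"],s["tool_rot"],s["grip_width"])
E
```

```text
[ 0.4715966  -0.04324276  0.2320385 ] [[-0.99984092  0.01726295  0.00448587]
 [ 0.01726963  0.99984981  0.00145402]
 [-0.00446009  0.00153126 -0.99998888]] 0.05987348613321201
```

View pics/w1.png

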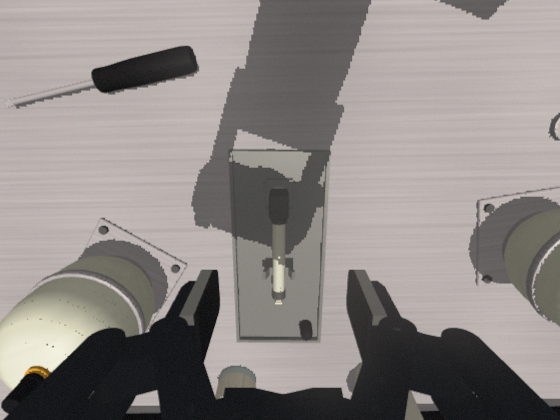

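The wrist view shows the tray at (230-328, 150-342), the gauge head at (279,205) and the bar end at (279,300). I'll zoom in on it.

```bash
python3 - <<'E'
from h import *
w=np.load("w1.npy",allow_pickle=True).item()
crop(w,225,140,110,90,7,"w1a.png");crop(w,225,230,110,85,7,"w1b.png")
E
```

```text
(no output)
```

View pics/w1a.png

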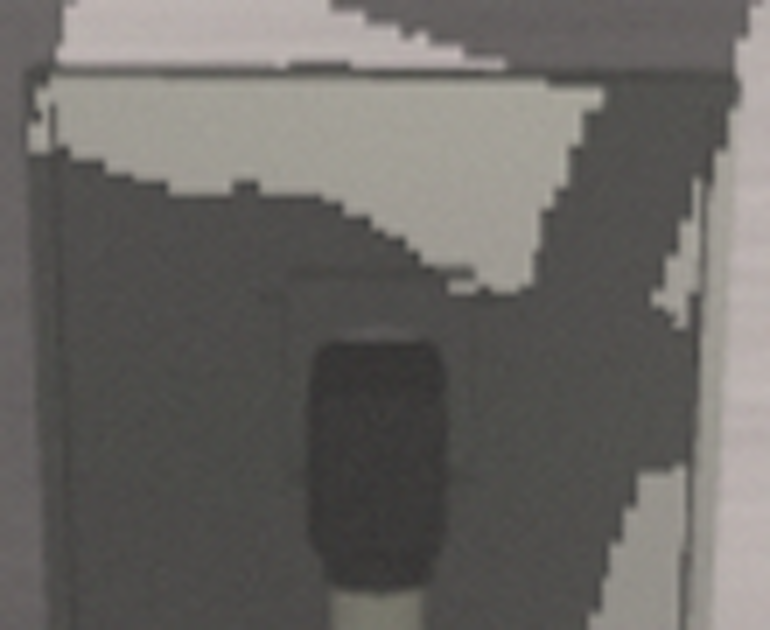

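View pics/w1b.png

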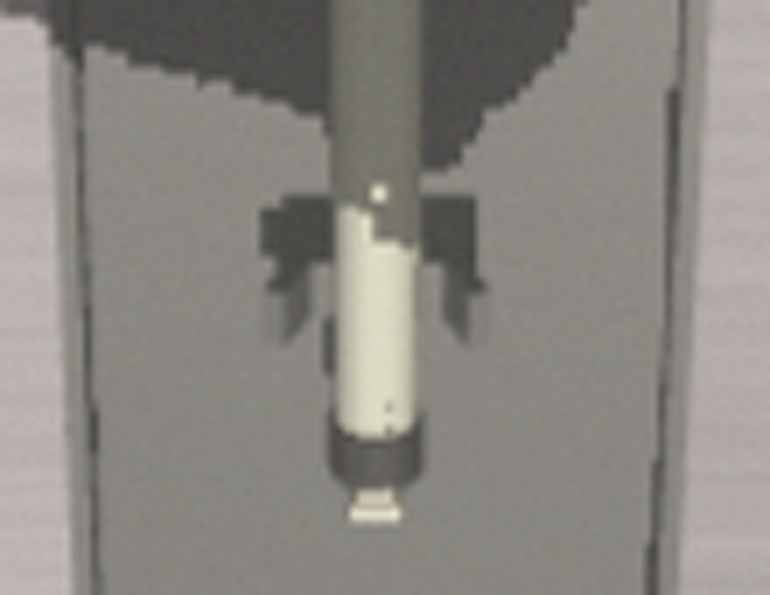

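```bash
python3 - <<'E'
from h import *
w=np.load("w1.npy",allow_pickle=True).item()
P=lambda u,v,z:onz(w,225+u/7-.43,140+v/7-.43,z)
Q=lambda u,v,z:onz(w,225+u/7-.43,230+v/7-.43,z)
print('head far edge top',P(377,587,.054),'left',P(308,470,.054),'right',P(447,470,.054), 'near-top', P(377,345,.054))
print('barrel end',Q(375,485,.037),'barend',Q(375,515,.037))
print('barrel nearhead',P(378,600,.044))
print('pocket near rib',P(380,272,.014), 'L',P(285,400,.014),'R',P(472,400,.014))
print('tray near edge',P(400,70,.012),'L',P(30,100,.012),P(45,600,.012),'R',P(738,100,.012),P(705,600,.012))
print('tray L2',Q(78,595,.012),'R2',Q(680,595,.012))
for u,v in [(238,338),(321,341),(230,151),(328,151)]: print(onz(w,u,v,.012))
E
```

```text
head far edge top [ 0.51011153 -0.04797657  0.054     ] left [ 0.49200671 -0.05749649  0.054     ] right [ 0.49234321 -0.03755861  0.054     ] near-top [ 0.47367179 -0.04721014  0.054     ]
barrel end [ 0.61060056 -0.05062866  0.037     ] barend [ 0.6164254  -0.05075279  0.037     ]
barrel nearhead [ 0.51599656 -0.04807018  0.044     ]
pocket near rib [ 0.47248256 -0.04719714  0.014     ] L [ 0.49309965 -0.06279649  0.014     ] R [ 0.49360355 -0.03293745  0.014     ]
tray near edge [ 0.44137893 -0.04351096  0.012     ] L [ 0.44500312 -0.10053977  0.012     ] [ 0.52739073 -0.10375117  0.012     ] R [0.44684146 0.0084297  0.012     ] [0.52923249 0.0053583  0.012     ]
tray L2 [ 0.64934358 -0.10590685  0.012     ] R2 [0.65119656 0.00377424 0.012     ]
[ 0.6856072  -0.10517142  0.012     ]
[0.69223321 0.00369422 0.012     ]
[ 0.44196725 -0.09909909  0.012     ]
[0.44374353 0.00619388 0.012     ]
```

Request:
move_arm --motion '[[[-0.6, -0.1, 0], [0.001, 0.002, 0], 0.4], [[-0.55, -0.1, 0], [0, 0, 0], 0.4], [[0, 0, 1], [0, 0, 0], 0.4], [[0, 0, 1], [0, 0, 0], 0.4], [[0, 0, 1], [0, 0, 0], 0.4], [[0, 0, 1], [0, 0, 0], 0.4], [[0, 0, 1], [0, 0, 0], 0.4], [[0, 0, 0], [0, 0, 0], 0.4], [[0, 0, 0], [0, 0, 0], 0.4]]'

```text
time_s: 4.15
position: [0.4953, -0.0433, 0.1311]
tool_rot: [[-1.0, 0.028, 0.006], [0.028, 1.0, -0.002], [-0.006, -0.002, -1.0]]
ft_force: [-0.1, -0.2, 0.5]
grip_width: 0.0598
```

```bash
python3 - <<'E'
from h import *
w=imaging.get_image("wrist"); np.save("w2.npy",{k:w[k] for k in w},allow_pickle=True)
cv2.imwrite("pics/w2.png",w["img"])
s=readout.observe();print(s["position"],s["tool_rot"],s["grip_width"],w["eye"])
for x,y in [(.4945,-.0476)]:
  for p in [(-.013,-.01),(.013,-.01),(.013,.01),(-.013,.01)]: print(proj(w,(x+p[0],y+p[1],.054)))
E
```

```text
[ 0.49522952 -0.04330048  0.13117089] [[-0.99959542  0.02790997  0.00548082]
 [ 0.02790013  0.99960898 -0.00186262]
 [-0.00553067 -0.00170895 -0.99998325]] 0.05995198943867615 [ 0.41199689 -0.04022833  0.27421113]
[261.26431279 204.62236965]
[263.01825556 239.39583833]
[291.08204642 238.72920929]
[290.35837216 203.89513488]
```

View pics/w2.png

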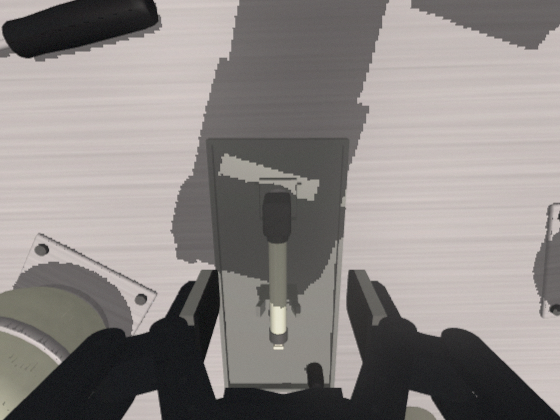

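```bash
python3 - <<'E'
from h import *
w=np.load("w2.npy",allow_pickle=True).item()
crop(w,240,170,80,80,7,"w2a.png")
E
```

```text
(no output)
```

View pics/w2a.png

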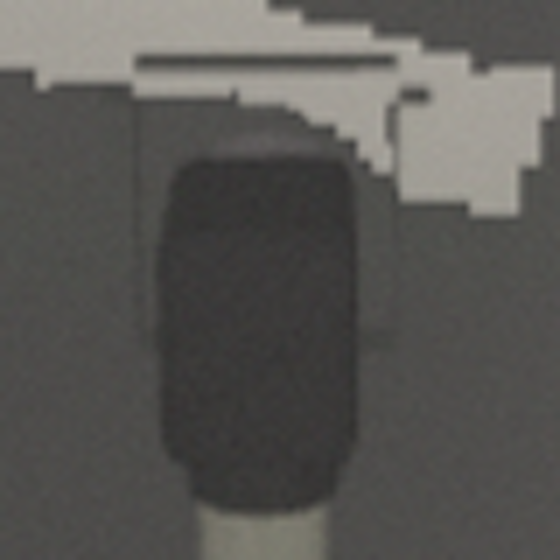

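Request:
move_arm --motion '[[[0.11, -0.22, 0], [0, 0, 0], 0.4], [[0, 0, 1], [0, 0, 0], 0.4], [[0, 0, 1], [0, 0, 0], 0.4], [[0, 0, 0.8], [0, 0, 0], 0.4], [[0, 0, 0], [0, 0, 0], 0.4], [[0, 0, 0], [0, 0, 0], 0.4]]'

```text
time_s: 4.7
position: [0.4969, -0.0501, 0.0814]
tool_rot: [[-0.999, 0.029, 0.02], [0.029, 1.0, -0.007], [-0.02, -0.007, -1.0]]
ft_force: [0.8, -0.6, 1.1]
grip_width: 0.0597
```

Request:
move_arm --motion '[[[0.2, 0.14, 0], [-0.0033, 0.0096, 0], 0.4], [[0, 0, 0], [0, 0, 0], 0.4], [[0, 0, 0], [0, 0, 0], 0.4]]'

```text
time_s: 4.95
position: [0.4939, -0.0476, 0.0848]
tool_rot: [[-1.0, 0.03, 0.003], [0.03, 1.0, -0.001], [-0.003, -0.001, -1.0]]
ft_force: [0.9, -0.9, -0.4]
grip_width: 0.06
```

Request:
move_arm --motion '[[[0.04, 0, 0.8], [0, 0, -0.003], 0.4], [[0, 0, 0.8], [0, 0, 0], 0.4], [[0, 0, 0.6], [0, 0, 0], 0.4], [[0, 0, 0.4], [0, 0, 0], 0.4], [[0, 0, 0], [0, 0, 0], 0.4], [[0, 0, 0], [0, 0, 0], 0.4]]'

```text
time_s: 5.45
position: [0.4964, -0.0484, 0.0359]
tool_rot: [[-1.0, 0.023, 0.013], [0.023, 1.0, -0.004], [-0.013, -0.004, -1.0]]
ft_force: [0.3, -0.4, 0.3]
grip_width: 0.0599
```

Request:
move_arm --motion '[[[0.17, 0.05, 0.3], [-0.002, 0.0064, 0], 0.4], [[0, 0, 0.3], [0, 0.001, 0], 0.4], [[0, 0, 0], [0, 0, 0], 0.4], [[0, 0, 0], [0, 0, 0], 0.4]]'

```text
time_s: 5.78
position: [0.4938, -0.0476, 0.0246]
tool_rot: [[-1.0, 0.023, -0.001], [0.023, 1.0, -0.0], [0.001, -0.0, -1.0]]
ft_force: [-0.4, 0.2, -0.1]
grip_width: 0.0597
```

Aligned: z is 0.0246 and the tilt is about 0. Closing the jaws.

Request:
move_arm --motion '[[[0, 0, 0], [0, 0, 0], -0.2], [[0, 0, 0], [0, 0, 0], -0.4], [[0, 0, 0], [0, 0, 0], -0.6], [[0, 0, 0], [0, 0, 0], -1], [[0, 0, 0], [0, 0, 0], -1], [[0, 0, 0], [0, 0, 0], -1], [[0, 0, 0], [0, 0, 0], -1], [[0, 0, 0], [0, 0, 0], -1]]' --squeeze 60

```text
time_s: 6.45
position: [0.494, -0.0476, 0.0252]
tool_rot: [[-1.0, 0.023, -0.0], [0.023, 1.0, -0.001], [0.0, -0.001, -1.0]]
ft_force: [0.6, 0.2, 0.3]
grip_width: 0.0191
```

```bash
python3 - <<'E'
from h import *
print(readout.observe())
w=imaging.get_image("wrist");cv2.imwrite("pics/w3.png",w["img"])
E
```

```text
{'time_s': 6.45, 'q': array([-1.91815414e+01,  3.15369674e+01,  9.86917509e+01, -4.59386345e-02,
        4.97802351e+01, -1.07860387e+02]), 'qvel': array([ 0.04366097,  0.05447469,  0.04223111,  0.09067736, -0.11892144,
        0.07210993]), 'joint_efforts': array([ 4.20616387e-03, -4.44334567e+01, -1.38726246e+01,  1.86516745e-04,
       -2.69845664e-02,  1.22962825e-03]), 'position': array([ 0.49397773, -0.04760296,  0.02517344]), 'tool_rot': array([[-9.99745910e-01,  2.25387208e-02, -3.48593105e-04],
       [ 2.25389027e-02,  9.99745828e-01, -5.26937893e-04],
       [ 3.36627996e-04, -5.34660909e-04, -9.99999800e-01]]), 'ft_force': array([0.56761036, 0.23398352, 0.27203794]), 'wrist_torque': array([ 0.03782415,  0.04273397, -0.00225062]), 'grip_width': 0.0191331128159146}
```

View pics/w3.png

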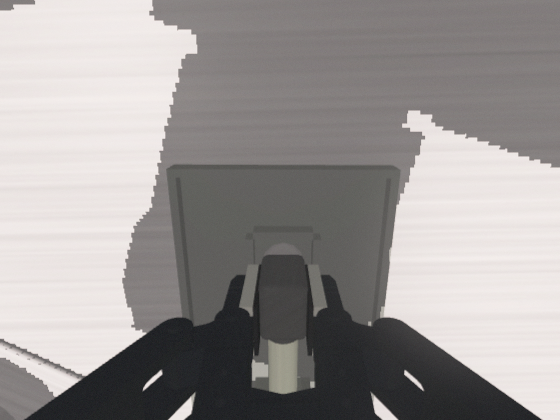

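Gripped with a width of 19.1 mm. The rest pose for the TCP is (0.494, -0.0476, 0.0252). Lifting now.

Request:
move_arm --motion '[[[0, 0, -0.3], [0, 0, 0], -1], [[0, 0, -0.4], [0, 0, 0], -1], [[0, 0, -0.5], [0, 0, 0], -1], [[0, 0, -0.5], [0, 0, 0], -1], [[0, 0, -0.6], [0, 0, 0], -1], [[0, 0, -0.6], [0, 0, 0], -1], [[0, 0, -0.7], [0, 0, 0], -1], [[0, 0, -0.7], [0, 0, 0], -1], [[0, 0, -0.7], [0, 0, 0], -1], [[0, 0, -0.7], [0, 0, 0], -1], [[0, 0, 0], [0, 0, 0], -1]]' --squeeze 70

```text
time_s: 7.42
position: [0.4929, -0.0471, 0.1502]
tool_rot: [[-1.0, 0.022, -0.0], [0.022, 1.0, -0.001], [0.0, -0.001, -1.0]]
ft_force: [-0.1, -0.2, -0.6]
grip_width: 0.0188
```

Request:
move_arm --motion '[[[0, 0, -1], [0, 0, 0], -1], [[0, 0, -1], [0, 0, 0], -1], [[0, 0, -1], [0, 0, 0], -1], [[0, 0, -1], [0, 0, 0], -1], [[-0.2, 0.6, -1], [0, 0, 0], -1], [[-0.2, 0.8, -0.5], [0, 0, 0], -1], [[-0.2, 0.8, 0], [0, 0, 0], -1], [[-0.2, 0.8, 0], [0, 0, 0], -1], [[-0.2, 0.8, 0], [0, 0, 0], -1], [[-0.2, 0.8, 0], [0, 0, 0], -1], [[-0.2, 0.8, 0], [0, 0, 0], -1], [[-0.2, 0.8, 0], [0, 0, 0], -1]]'

```text
time_s: 8.42
position: [0.5252, 0.0797, 0.2629]
tool_rot: [[-1.0, 0.028, -0.006], [0.028, 1.0, 0.001], [0.006, 0.0, -1.0]]
ft_force: [-0.3, 0.3, -1.7]
grip_width: 0.019
```

Request:
move_arm --motion '[[[-0.2, 0.8, 0], [0, -0.002, 0], -1], [[-0.2, 0.8, 0], [0, 0, 0], -1], [[-0.2, 0.8, 0], [0, 0, 0], -1], [[-0.1, 0.8, 0], [0, 0, 0], -1], [[-0.1, 0.8, 0], [0, 0, 0], -1], [[-0.1, 0.8, 0], [0, 0, 0], -1], [[-0.1, 0.8, 0], [0, 0, 0], -1], [[-0.1, 0.8, 0], [0, 0, 0], -1], [[-0.1, 0.7, 0], [0, 0, 0], -1], [[-0.1, 0.5, 0], [0, 0, 0], -1], [[0, 0, 0], [0, 0, 0], -1], [[0, 0, 0], [0, 0, 0], -1]]'

```text
time_s: 9.42
position: [0.5534, 0.2416, 0.2553]
tool_rot: [[-1.0, 0.025, -0.015], [0.025, 1.0, -0.001], [0.015, -0.001, -1.0]]
ft_force: [-0.4, 0.1, -1.3]
grip_width: 0.0187
```

Request:
move_arm --motion '[[[-0.03, 0.27, 0.2], [0, -0.0072, 0.001], -1], [[0, 0, 0.2], [0, 0, 0], -1], [[0, 0, 0], [0, 0, 0], -1], [[0, 0, 0], [0, 0, 0], -1]]'

```text
time_s: 9.75
position: [0.5541, 0.2446, 0.2468]
tool_rot: [[-1.0, 0.029, -0.001], [0.029, 1.0, -0.002], [0.001, -0.002, -1.0]]
ft_force: [-0.4, 0.2, -1.8]
grip_width: 0.019
```

```bash
python3 - <<'E'
from h import *
s=readout.observe();print(s["position"],s["tool_rot"],s["ft_force"])
a=imaging.get_image("scene");b=imaging.get_image("side");w=imaging.get_image("wrist")
np.save("v1.npy",[a,b,w],allow_pickle=True)
crop(a,310,205,80,70,9,"s4.png");crop(b,205,100,80,70,9,"d4.png");cv2.imwrite("pics/w4.png",w["img"])
E
```

```text
[0.55407582 0.24459311 0.24680168] [[-9.99584840e-01  2.88034285e-02 -7.14034499e-04]
 [ 2.88048679e-02  9.99582858e-01 -2.09510539e-03]
 [ 6.53390427e-04 -2.11480325e-03 -9.99997550e-01]] [-0.3913911   0.21400075 -1.8221537 ]
```

View pics/s4.png

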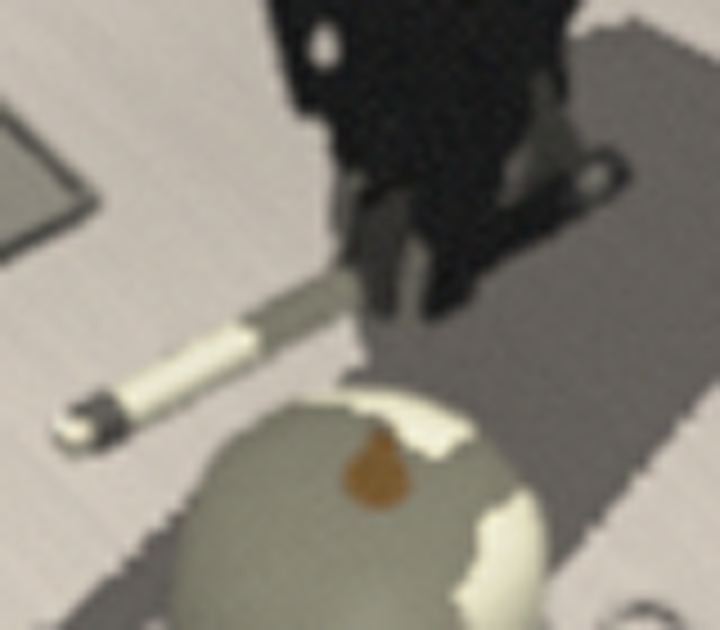

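View pics/d4.png

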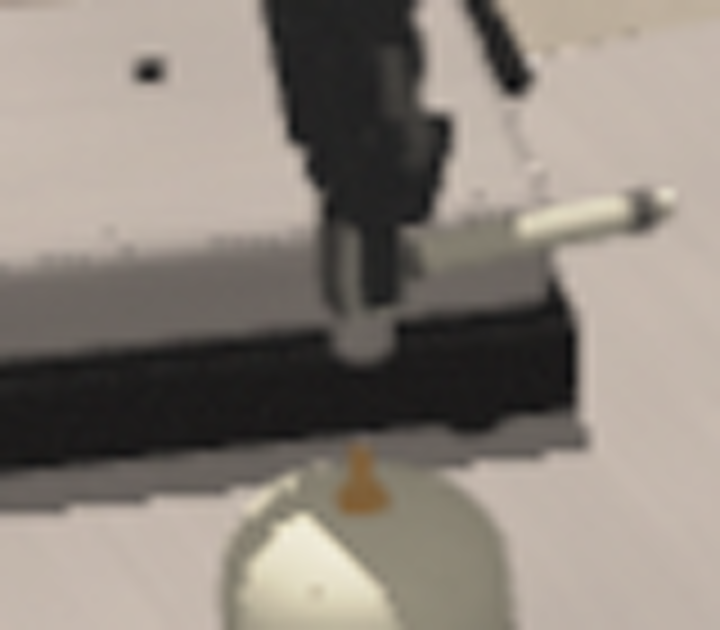

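View pics/w4.png

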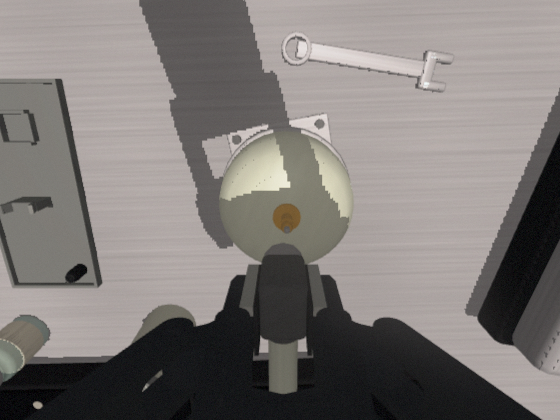

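```bash
python3 - <<'E'
from h import *
a,b,w=np.load("v1.npy",allow_pickle=True)
for d,n,(u,v,k) in ((a,"s4e.png",(335,225,45)),(b,"d4e.png",(225,115,45))):
    c=d["img"][v:v+k,u:u+k+8].astype(float); c=np.clip((c/255)**.5*255,0,255).astype('uint8')
    cv2.imwrite("pics/"+n,cv2.resize(c,None,fx=12,fy=12,interpolation=cv2.INTER_CUBIC))
S=lambda u,v:(a,310+u/9-.44,205+v/9-.44); D=lambda u,v:(b,205+u/9-.44,100+v/9-.44)
print('barrel tip bar end',tri(S(68,432),D(670,197)),' barrel end',tri(S(112,415),D(645,208)))
print('stem tip',tri(S(381,432),D(361,445)))
print('hexbase',tri(S(378,490),D(362,500)))
g=np.array([.553,.2446,.2266])
for d in (a,b,w): print(proj(d,g),proj(d,g+[0.12*.9996,-.12*.029,.032]), proj(d,(.553,.2467,.187)))
E
```

```text
barrel tip bar end (array([0.67475112, 0.24051133, 0.26338488]), [np.float64(0.0009353527048173956), np.float64(0.0009353527048174779)])  barrel end (array([0.66259168, 0.2411673 , 0.26189264]), [np.float64(0.003161866126085394), np.float64(0.0031618661260853984)])
stem tip (array([0.55417328, 0.24696425, 0.18524646]), [np.float64(0.000343228935188866), np.float64(0.0003432289351889621)])
hexbase (array([0.55408667, 0.24895784, 0.16064857]), [np.float64(2.9115892420107683e-05), np.float64(2.9115892420162377e-05)])
[353.48455742 241.28871733] [317.3452904  253.72582753] [352.35918435 251.82615284]
[244.27478793 138.48640384] [278.14261719 122.7195706 ] [244.45437519 148.69159278]
[282.04461879 258.36948787] [281.6903763  476.16282302] [285.60191956 231.00734567]
```

View pics/s4e.png

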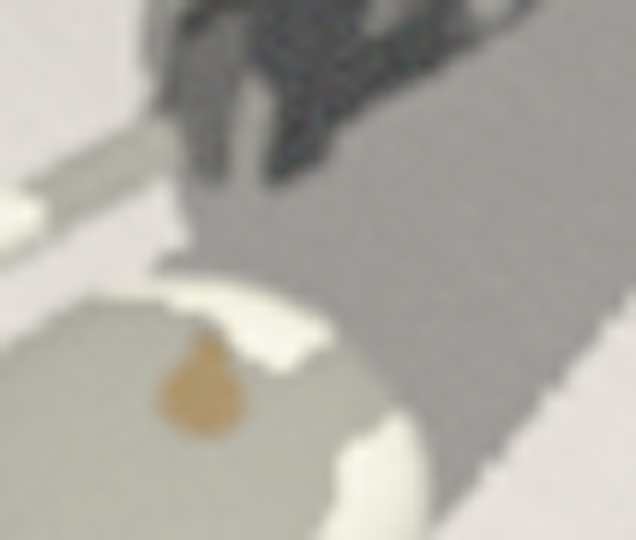

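View pics/d4e.png

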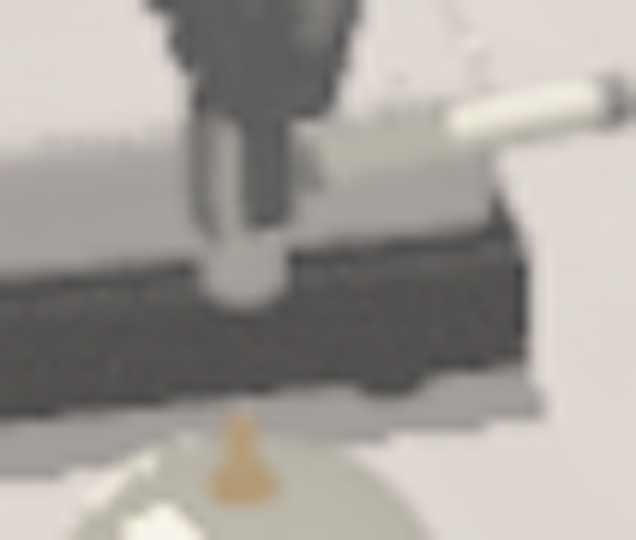

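```bash
python3 - <<'E'
from h import *
a,b,w=np.load("v1.npy",allow_pickle=True)
crop(w,245,190,80,80,8,"w4a.png")
for z in (.16,.175,.18,.187):
  print(z,[proj(w,(x,y,z)).round(1).tolist() for x,y in ((.5535,.247),(.5535,.245),(.5555,.247))])
g=np.array([.554,.2446])
for y in (-.01,.01): print(proj(w,(.554-.013,.2446+y,.2266+.049)))
E
```

```text
0.16 [[285.9, 217.9], [283.1, 217.9], [285.9, 220.4]]
0.175 [[286.0, 225.2], [283.1, 225.2], [286.1, 227.9]]
0.18 [[286.0, 227.8], [283.0, 227.9], [286.1, 230.6]]
0.187 [[286.1, 231.7], [283.0, 231.8], [286.2, 234.6]]
[254.86348163 287.51051677]
[306.12738739 286.3414088 ]
```

View pics/w4a.png

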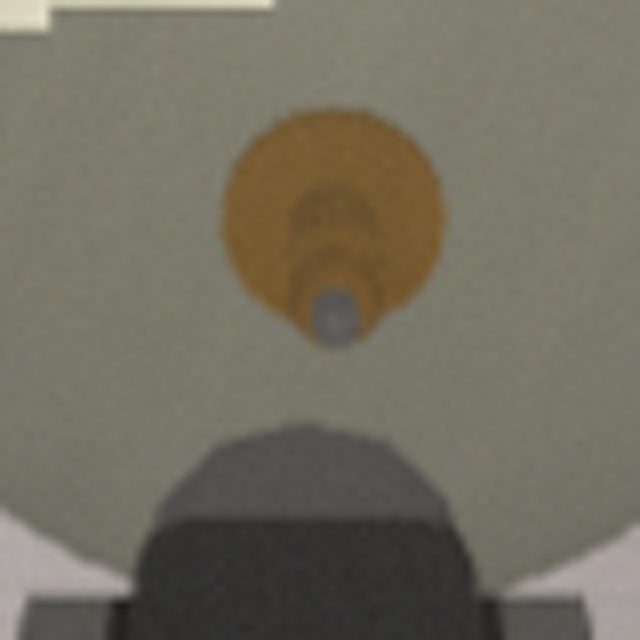

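```bash
python3 - <<'E'
from h import *
a,b,w=np.load("v1.npy",allow_pickle=True)
for z in (.2246,.2266,.2286):
  print(z,onz(w,282.7,242.7,z)+[.011,0,0], onz(w,245+155/8-.44,190+510/8-.44,z),onz(w,245+455/8-.44,190+510/8-.44,z))
for z in (.16,.162,.164): print('fl',onz(w,286.2,216.8,z))
for z in (.180,.184,.188): print('pin',onz(w,286.4,228.6,z))
E
```

```text
0.2246 [0.5556926  0.24518055 0.2246    ] [0.55069245 0.23481301 0.2246    ] [0.55123115 0.25517403 0.2246    ]
0.2266 [0.55481291 0.24521258 0.2266    ] [0.54974043 0.23497004 0.2266    ] [0.55027264 0.25508559 0.2266    ]
0.2286 [0.55393323 0.24524462 0.2286    ] [0.54878841 0.23512708 0.2286    ] [0.54931412 0.25499714 0.2286    ]
fl [0.55269638 0.24726547 0.16      ]
fl [0.5519938  0.24727044 0.162     ]
fl [0.55129122 0.24727541 0.164     ]
pin [0.55407188 0.24724088 0.18      ]
pin [0.55250707 0.24725223 0.184     ]
pin [0.55094225 0.24726357 0.188     ]
```

Request:
move_arm --motion '[[[0.09, 0.125, 0.2], [0, 0, 0], -1], [[0, 0, 0.3], [0, 0, 0], -1], [[0, 0, 0.3], [0, 0, 0], -1], [[0, 0, 0.3], [0, 0, 0], -1], [[0, 0, 0.2], [0, 0, 0], -1], [[0, 0, 0.1], [0, 0, 0], -1], [[0, 0, 0], [0, 0, 0], -1], [[0, 0, 0], [0, 0, 0], -1]]'

```text
time_s: 10.57
position: [0.5522, 0.247, 0.2154]
tool_rot: [[-1.0, 0.029, -0.001], [0.029, 1.0, -0.002], [0.001, -0.002, -1.0]]
ft_force: [0.3, -0.5, -1.3]
grip_width: 0.0187
```

```bash
python3 - <<'E'
from h import *
s=readout.observe();print(s["position"],s["tool_rot"],s["ft_force"])
w=imaging.get_image("wrist");a=imaging.get_image("scene");b=imaging.get_image("side")
np.save("v2.npy",[a,b,w],allow_pickle=True)
crop(w,245,190,80,80,8,"w5a.png");crop(b,225,125,45,40,12,"d5.png");crop(a,330,230,45,40,12,"s5.png")
E
```

```text
[0.55216339 0.24698708 0.21542002] [[-0.99956855  0.02933397 -0.00149321]
 [ 0.02933721  0.99956716 -0.00219539]
 [ 0.00142817 -0.00223825 -0.99999648]] [ 0.31950294 -0.53141602 -1.25585923]
```

View pics/w5a.png

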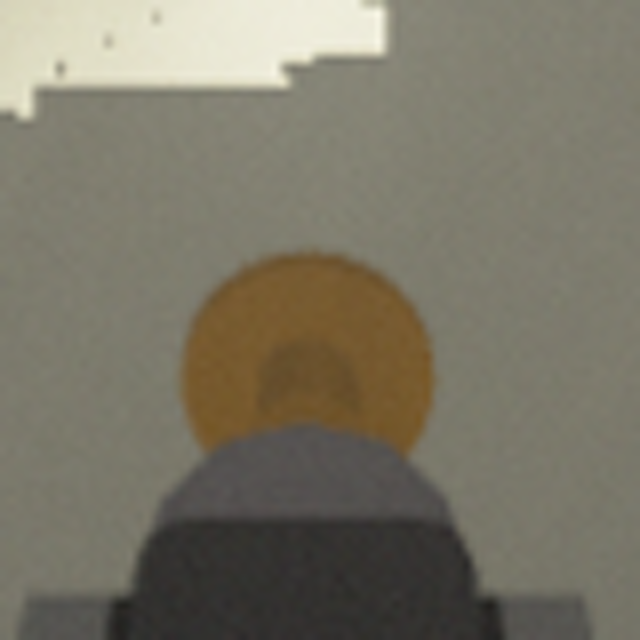

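View pics/d5.png

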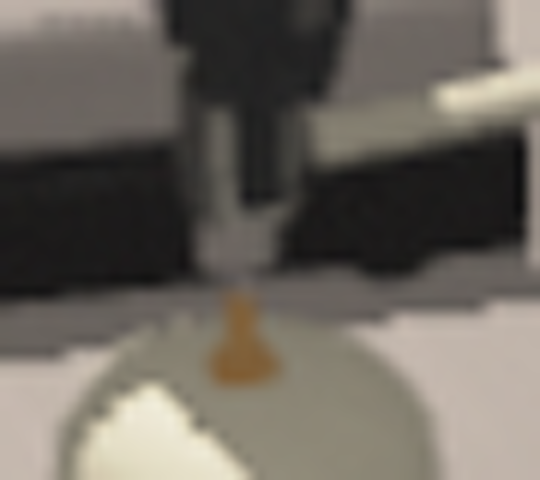

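View pics/s5.png

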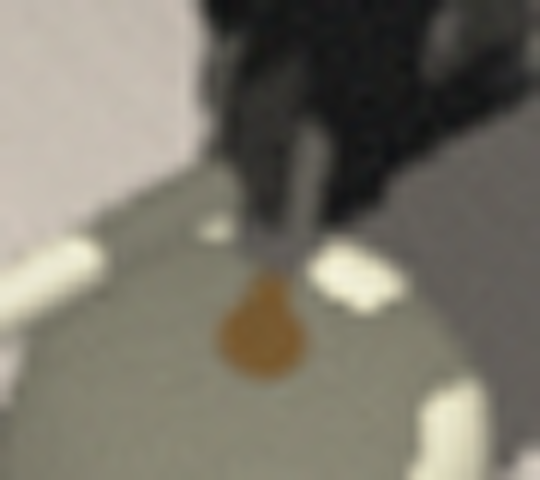

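```bash
python3 - <<'E'
from h import *
a,b,w=np.load("v2.npy",allow_pickle=True)
print('chuck',onz(w,282.7,242.7,.2154-.0202)+[.011,0,0])
for z in (.16,.162,.164): print('fl',onz(w,245+308/8-.44,236.4,z), onz(w,245+183/8-.44,236.4,z)[1],onz(w,245+433/8-.44,236.4,z)[1])
w0=np.load("v1.npy",allow_pickle=True)[2]
for z in (.16,.162,.164): print('fl0',onz(w0,286.2,216.8,z), onz(w0,245+222/8-.44,216.8,z)[1],onz(w0,245+444/8-.44,216.8,z)[1])
E
```

```text
chuck [0.55273596 0.24754649 0.1952    ]
fl [0.55279407 0.2473258  0.16      ] 0.23732322965718303 0.2573245955935349
fl [0.5519609  0.24735498 0.162     ] 0.23745287542544832 0.25725333653915206
fl [0.55112772 0.24738415 0.164     ] 0.2375825211937136 0.2571820774847693
fl0 [0.55269638 0.24726547 0.16      ] 0.23717342069189867 0.25733261201268537
fl0 [0.5519938  0.24727044 0.162     ] 0.23726595971515707 0.25725022309584133
fl0 [0.55129122 0.24727541 0.164     ] 0.23735849873841547 0.2571678341789973
```

Request:
move_arm --motion '[[[0, 0.01, 0.2], [0, 0, 0], -1], [[0, 0, 0.2], [0, 0, 0], -1], [[0, 0, 0.15], [0, 0, 0], -1], [[0, 0, 0.1], [0, 0, 0], -1], [[0, 0, 0.1], [0, 0, 0], -1], [[0, 0, 0], [0, 0, 0], -1], [[0, 0, 0], [0, 0, 0], -1]]'

```text
time_s: 11.3
position: [0.5524, 0.2472, 0.1995]
tool_rot: [[-1.0, 0.029, 0.0], [0.029, 1.0, -0.002], [-0.0, -0.002, -1.0]]
ft_force: [-0.2, 0.4, -1.9]
grip_width: 0.0187
```

Request:
move_arm --motion '[[[0, 0, 0.1], [0, 0, 0], -1], [[0, 0, 0.08], [0, 0, 0], -1], [[0, 0, 0.05], [0, 0, 0], -1], [[0, 0, 0], [0, 0, 0], -1]]'

```text
time_s: 11.63
position: [0.5527, 0.2473, 0.1964]
tool_rot: [[-1.0, 0.029, 0.003], [0.029, 1.0, -0.001], [-0.003, -0.001, -1.0]]
ft_force: [-2.1, -0.4, 2.4]
grip_width: 0.0191
```

```bash
python3 - <<'E'
from h import *
b=imaging.get_image("side")
crop(b,225,125,60,45,12,"d6.png")
E
```

```text
(no output)
```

View pics/d6.png

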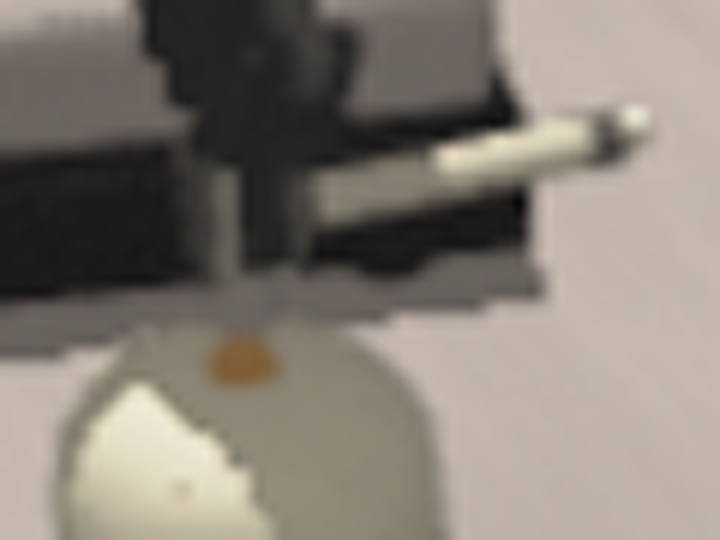

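Request:
move_arm --motion '[[[0, 0, 0.06], [0, 0, 0], -1], [[0, 0, 0.06], [0, 0, 0], -1]]'

```text
time_s: 11.85
position: [0.5528, 0.2473, 0.1951]
tool_rot: [[-1.0, 0.029, 0.004], [0.029, 1.0, -0.001], [-0.004, -0.001, -1.0]]
ft_force: [-4.1, -1.1, 6.5]
grip_width: 0.019
```

Request:
move_arm --motion '[[[0.05, 0.01, 0.06], [0, 0.002, 0], -1], [[0.02, 0, 0.06], [0, 0, 0], -1]]'

```text
time_s: 12.02
position: [0.5526, 0.2474, 0.1944]
tool_rot: [[-1.0, 0.029, 0.005], [0.029, 1.0, -0.001], [-0.005, -0.001, -1.0]]
ft_force: [-1.8, -0.5, 6.5]
grip_width: 0.0191
```

Request:
move_arm --motion '[[[0.03, 0, 0.08], [0, 0.002, 0], -1], [[0, 0, 0.08], [0, 0, 0], -1]]'

```text
time_s: 12.18
position: [0.5528, 0.2474, 0.1933]
tool_rot: [[-1.0, 0.03, 0.005], [0.03, 1.0, -0.0], [-0.005, -0.0, -1.0]]
ft_force: [-4.0, -1.2, 9.2]
grip_width: 0.0189
```

Request:
move_arm --motion '[[[0.05, 0, 0.09], [0, 0.002, 0], -1], [[0.03, 0, 0.09], [0, 0, 0], -1]]'

```text
time_s: 12.35
position: [0.5527, 0.2474, 0.1924]
tool_rot: [[-1.0, 0.03, 0.007], [0.03, 1.0, 0.001], [-0.007, 0.001, -1.0]]
ft_force: [-1.7, -0.6, 10.4]
grip_width: 0.0189
```

```bash
python3 - <<'E'
from h import *
b=imaging.get_image("side")
crop(b,225,125,60,45,12,"d7.png")
E
```

```text
(no output)
```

View pics/d7.png

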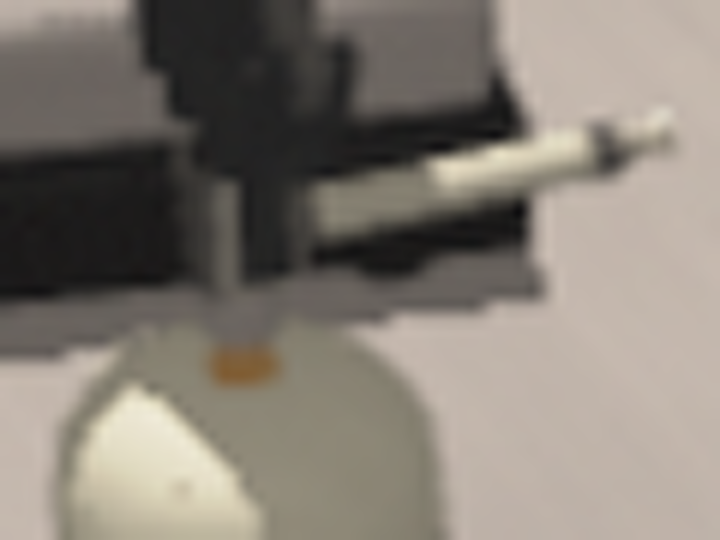

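The bar is moving out, with its end now at crop (665,125). I'll hold with a small downward bias.

Request:
move_arm --motion '[[[0.03, 0, 0.05], [0, 0.001, 0], -1], [[0.02, 0, 0.04], [0, 0.001, 0], -1], [[0.02, 0, 0.04], [0, 0.001, 0], -1]]'

```text
time_s: 12.65
position: [0.5527, 0.2473, 0.1938]
tool_rot: [[-1.0, 0.03, 0.009], [0.03, 1.0, 0.002], [-0.009, 0.002, -1.0]]
ft_force: [-1.0, -1.1, 9.0]
grip_width: 0.019
```

Request:
move_arm --motion '[[[0.03, 0, 0.12], [0, 0.002, 0], -1], [[0.03, 0, 0.1], [0, 0.002, 0], -1]]'

```text
time_s: 12.82
position: [0.5527, 0.2473, 0.1924]
tool_rot: [[-1.0, 0.03, 0.007], [0.03, 1.0, 0.003], [-0.007, 0.003, -1.0]]
ft_force: [-0.5, -0.3, 11.3]
grip_width: 0.0193
```

Request:
move_arm --motion '[[[0.02, 0, 0.1], [0, 0.002, 0], -1], [[0.02, 0, 0.1], [0, 0.002, 0], -1], [[0.02, 0, 0.1], [0, 0.002, 0], -1], [[0.02, 0, 0.1], [0, 0.002, 0], -1]]'

```text
time_s: 13.15
position: [0.5528, 0.2474, 0.1923]
tool_rot: [[-1.0, 0.03, 0.002], [0.03, 1.0, 0.005], [-0.002, 0.005, -1.0]]
ft_force: [-4.4, -2.7, 13.6]
grip_width: 0.0188
```

Request:
move_arm --motion '[[[0.03, 0, 0.09], [0.002, 0, 0], -1], [[0.03, 0, 0.09], [0.001, 0, 0], -1], [[0.03, 0, 0.09], [0, 0, 0], -1], [[0.03, 0, 0.09], [0, 0, 0], -1]]'

```text
time_s: 13.48
position: [0.5527, 0.2474, 0.1923]
tool_rot: [[-0.999, 0.03, 0.015], [0.03, 1.0, 0.0], [-0.015, 0.001, -1.0]]
ft_force: [-2.3, -1.6, 12.8]
grip_width: 0.0187
```

```bash
python3 - <<'E'
from h import *
b=imaging.get_image("side")
crop(b,225,125,60,45,12,"d8.png")
s=readout.observe();print(s["position"],s["ft_force"])
E
```

```text
[0.55266956 0.24739364 0.19234397] [-2.28255304 -2.46761824 11.06636579]
```

View pics/d8.png

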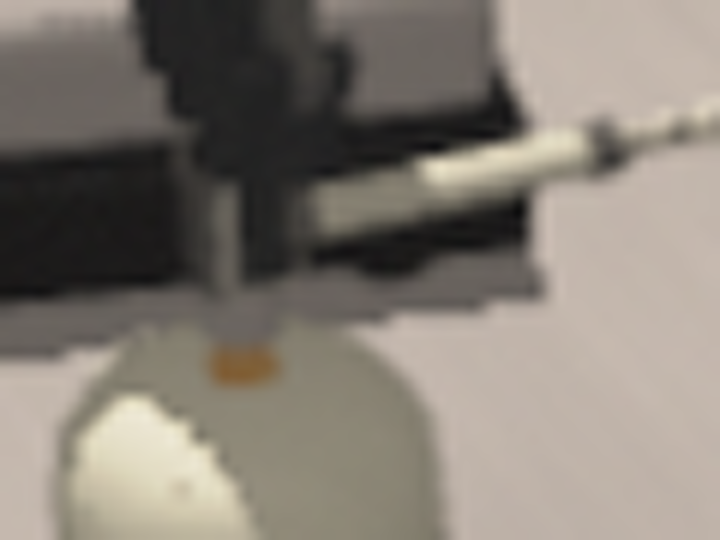

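Request:
move_arm --motion '[[[0.02, 0.02, 0.09], [0, 0.003, 0], -1], [[0.02, 0.02, 0.09], [0, 0.002, 0], -1], [[0.02, 0, 0.09], [0, 0.002, 0], -1], [[0.02, 0, 0.09], [0, 0.001, 0], -1], [[0.02, 0, 0.09], [0, 0.001, 0], -1], [[0.02, 0, 0.09], [0, 0.001, 0], -1]]'

```text
time_s: 14.03
position: [0.5528, 0.2475, 0.1924]
tool_rot: [[-0.999, 0.03, 0.012], [0.03, 1.0, 0.001], [-0.012, 0.002, -1.0]]
ft_force: [-4.2, -1.2, 12.8]
grip_width: 0.0187
```

```bash
python3 - <<'E'
from h import *
b=imaging.get_image("side")
crop(b,255,115,60,45,12,"d9.png")
E
```

Request:
move_arm --motion '[[[0.02, 0, 0.09], [0, 0.001, 0], -1], [[0.02, 0, 0.09], [0, 0.001, 0], -1], [[0.02, 0, 0.09], [0, 0.001, 0], -1], [[0.02, 0, 0.09], [0, 0.001, 0], -1], [[0.02, 0, 0.09], [0, 0.001, 0], -1], [[0.02, 0, 0.09], [0, 0.001, 0], -1]]'

```text
time_s: 14.58
position: [0.5527, 0.2474, 0.1924]
tool_rot: [[-0.999, 0.03, 0.016], [0.03, 1.0, 0.004], [-0.016, 0.004, -1.0]]
ft_force: [-3.1, -1.6, 12.9]
grip_width: 0.0187
```

```bash
python3 - <<'E'
from h import *
b=imaging.get_image("side")
crop(b,255,115,60,45,12,"d10.png")
E
python3 -c "
import cv2,numpy as np
a=cv2.imread('pics/d9.png');b=cv2.imread('pics/d10.png');cv2.imwrite('pics/d910.png',cv2.resize(np.vstack([a,b]),None,fx=.55,fy=.55))"
```

```text
(no output)
```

View pics/d910.png

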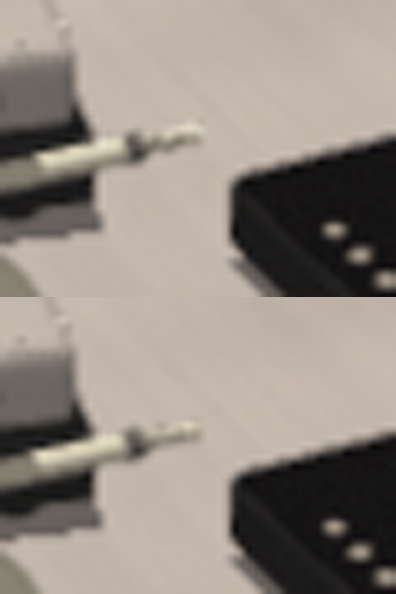

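The bar end is at the same pixel in both frames, so it has stopped at about 24 mm out. I'll hold a while longer.

Request:
move_arm --motion '[[[0.02, 0, 0.09], [0, 0.002, 0], -1], [[0.02, 0, 0.09], [0, 0.002, 0], -1], [[0.02, 0, 0.09], [0, 0.002, 0], -1], [[0.02, 0, 0.09], [0, 0.001, 0], -1], [[0.02, 0, 0.09], [0, 0.001, 0], -1], [[0.02, 0, 0.09], [0, 0.001, 0], -1], [[0.02, 0, 0.09], [0, 0.001, 0], -1], [[0.02, 0, 0.09], [0, 0.001, 0], -1], [[0.02, 0, 0.09], [0, 0.001, 0], -1], [[0.02, 0, 0.09], [0, 0.001, 0], -1], [[0.02, 0, 0.09], [0, 0.001, 0], -1], [[0.02, 0, 0.09], [0, 0.001, 0], -1]]'

```text
time_s: 15.63
position: [0.5527, 0.2474, 0.1923]
tool_rot: [[-0.999, 0.03, 0.019], [0.03, 1.0, 0.009], [-0.019, 0.009, -1.0]]
ft_force: [-2.5, -1.8, 13.2]
grip_width: 0.0188
```

Request:
move_arm --motion '[[[0.02, 0, 0.09], [0.001, 0.002, 0], -1], [[0.02, 0, 0.09], [0, 0.002, 0], -1], [[0.02, 0, 0.09], [0, 0.002, 0], -1], [[0.02, 0, 0.09], [0, 0.001, 0], -1], [[0.02, 0, 0.09], [0, 0.001, 0], -1], [[0.02, 0, 0.09], [0, 0.001, 0], -1], [[0.02, 0, 0.09], [0, 0.001, 0], -1], [[0.02, 0, 0.09], [0, 0.001, 0], -1], [[0.02, 0, 0.09], [0, 0.001, 0], -1], [[0.02, 0, 0.09], [0, 0.001, 0], -1], [[0.02, 0, 0.09], [0, 0.001, 0], -1], [[0.02, 0, 0.09], [0, 0.001, 0], -1]]'

```text
time_s: 16.63
position: [0.5527, 0.2474, 0.1924]
tool_rot: [[-0.999, 0.03, 0.022], [0.03, 0.999, 0.011], [-0.021, 0.012, -1.0]]
ft_force: [-4.2, -2.1, 12.6]
grip_width: 0.019
```

```bash
python3 - <<'E'
from h import *
b=imaging.get_image("side");a=imaging.get_image("scene");w=imaging.get_image("wrist")
np.save("v3.npy",[a,b,w],allow_pickle=True)
crop(b,225,115,90,50,8,"d11.png");crop(a,290,225,90,50,8,"s11.png");cv2.imwrite("pics/w11.png",w["img"])
s=readout.observe();print(s["position"],s["ft_force"],s["wrist_torque"])
E
```

```text
[0.55271144 0.24733636 0.19234653] [-4.50475348 -1.39119727 12.52467393] [-0.3697735   0.75630543 -0.06239653]
```

View pics/d11.png

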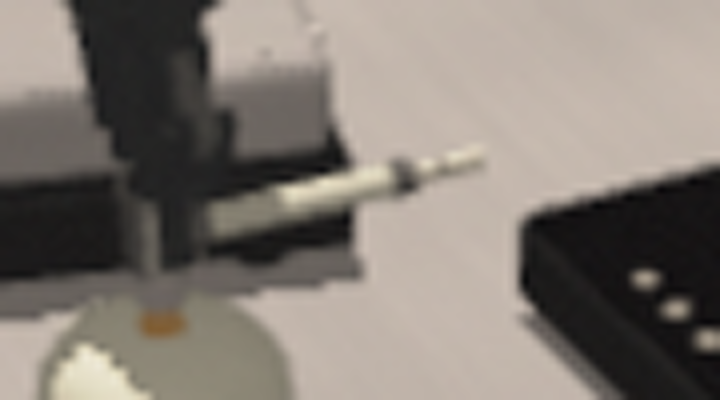

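View pics/s11.png

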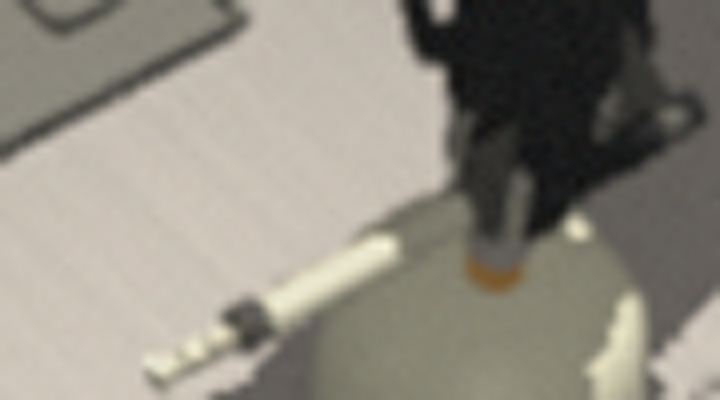

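The bar is out and still at side crop (485,155). Lifting straight off.

Request:
move_arm --motion '[[[0.02, 0, -0.1], [0, 0.003, 0], -1], [[0, 0, -0.2], [0, 0, 0], -1], [[0, 0, -0.3], [0, 0, 0], -1], [[0, 0, -0.4], [0, 0, 0], -1], [[0, 0, -0.5], [0, 0, 0], -1], [[0, 0, -0.5], [0, 0, 0], -1], [[0, 0, -0.5], [0, 0, 0], -1], [[0, 0, -0.5], [0, 0, 0], -1], [[0, 0, -0.5], [0, 0, 0], -1], [[0, 0, -0.3], [0, 0, 0], -1], [[0, 0, 0], [0, 0, 0], -1]]'

```text
time_s: 17.7
position: [0.5511, 0.2464, 0.2726]
tool_rot: [[-0.999, 0.03, 0.014], [0.03, 0.999, 0.011], [-0.014, 0.012, -1.0]]
ft_force: [-0.1, 0.3, -1.4]
grip_width: 0.0188
```

```bash
python3 - <<'E'
from h import *
w=imaging.get_image("wrist")
crop(w,245,190,80,80,8,"w12.png")
s=readout.observe();print(s["position"],s["tool_rot"],s["ft_force"])
E
```

```text
[0.55097616 0.246406   0.27198651] [[-0.99947358  0.02960965  0.01325993]
 [ 0.02975621  0.99949671  0.01099519]
 [-0.01292769  0.01138396 -0.99985163]] [-0.62863417  0.18143817 -0.49009865]
```

View pics/w12.png

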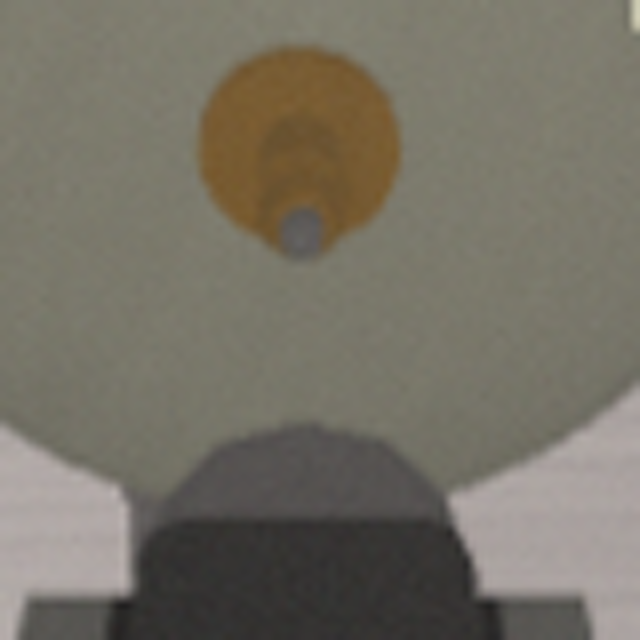

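The chuck sits at the same place in the wrist view, so it did not slip. Heading back over the tray.

Request:
move_arm --motion '[[[0, 0, 0], [0.0053, 0.0064, -0.0035], -1], [[0.1, -0.4, 0], [0, 0, 0], -1], [[0.15, -0.7, 0], [0, 0, 0], -1], [[0.15, -0.8, 0], [0, 0, 0], -1], [[0.15, -0.8, 0], [0, 0, 0], -1], [[0.15, -0.8, 0], [0, 0, 0], -1], [[0.15, -0.8, 0], [0, 0, 0], -1], [[0.15, -0.8, 0], [0, 0, 0], -1], [[0.15, -0.8, 0], [0, 0, 0], -1], [[0.15, -0.8, 0], [0, 0, 0], -1], [[0.15, -0.8, 0], [0, 0, 0], -1], [[0.15, -0.8, 0], [0, 0, 0], -1]]'

```text
time_s: 18.75
position: [0.5099, 0.072, 0.2641]
tool_rot: [[-1.0, 0.016, -0.019], [0.016, 1.0, -0.004], [0.019, -0.004, -1.0]]
ft_force: [-0.4, -0.6, -0.4]
grip_width: 0.0192
```

Request:
move_arm --motion '[[[0.1, -0.7, 0], [-0.002, -0.009, 0.003], -1], [[0.12, -0.8, 0], [0, 0, 0], -1], [[0.12, -0.8, 0], [0, 0, 0], -1], [[0.12, -0.8, 0], [0, 0, 0], -1], [[0.12, -0.8, 0], [0, 0, 0], -1], [[0.1, -0.7, 0], [0, 0, 0], -1], [[0.1, -0.5, 0], [0, 0, 0], -1], [[0, -0.3, 0], [0, 0, 0], -1], [[0, 0, 0], [0, 0, 0], -1], [[0, 0, 0], [0, 0, 0], -1]]'

```text
time_s: 19.58
position: [0.4856, -0.0461, 0.2596]
tool_rot: [[-1.0, 0.027, -0.01], [0.027, 1.0, 0.0], [0.01, 0.0, -1.0]]
ft_force: [0.2, 0.3, -1.3]
grip_width: 0.0186
```

Request:
move_arm --motion '[[[-0.42, -0.07, 0], [0, -0.0048, -0.002], -1], [[0, 0, 0.4], [0, 0, 0], -1], [[0, 0, 0.5], [0, 0, 0], -1], [[0, 0, 0.5], [0, 0, 0], -1], [[0, 0, 0.5], [0, 0, 0], -1], [[0, 0, 0.5], [0, 0, 0], -1], [[0, 0, 0.5], [0, 0, 0], -1], [[0, 0, 0.5], [0, 0, 0], -1], [[0, 0, 0.5], [0, 0, 0], -1], [[0, 0, 0.5], [0, 0, 0], -1], [[0, 0, 0.4], [0, 0, 0], -1], [[0, 0, 0], [0, 0, 0], -1]]'

```text
time_s: 20.58
position: [0.4965, -0.0408, 0.1532]
tool_rot: [[-1.0, 0.012, -0.0], [0.012, 1.0, 0.002], [0.0, 0.002, -1.0]]
ft_force: [-0.3, -0.8, -1.3]
grip_width: 0.0188
```

Request:
move_arm --motion '[[[0.125, -0.34, 0], [0.001, 0, 0.005], -1], [[0, 0, 0.3], [0, 0, 0], -1], [[0, 0, 0.5], [0, 0, 0], -1], [[0, 0, 0.5], [0, 0, 0], -1], [[0, 0, 0.5], [0, 0, 0], -1], [[0, 0, 0.3], [0, 0, 0], -1], [[0, 0, 0], [0, 0, 0], -1], [[0, 0, 0], [0, 0, 0], -1]]'

```text
time_s: 21.25
position: [0.4953, -0.049, 0.1105]
tool_rot: [[-1.0, 0.024, 0.005], [0.024, 1.0, -0.002], [-0.005, -0.002, -1.0]]
ft_force: [0.9, -0.2, -1.8]
grip_width: 0.0191
```

Request:
move_arm --motion '[[[0.065, 0.07, 0], [-0.001, 0.0024, 0], -1], [[0, 0, 0.4], [0, 0, 0], -1], [[0, 0, 0.5], [0, 0, 0], -1], [[0, 0, 0.5], [0, 0, 0], -1], [[0, 0, 0.5], [0, 0, 0], -1], [[0, 0, 0.5], [0, 0, 0], -1], [[0, 0, 0.2], [0, 0, 0], -1], [[0, 0, 0], [0, 0, 0], -1], [[0, 0, 0], [0, 0, 0], -1]]'

```text
time_s: 22.0
position: [0.4959, -0.0479, 0.0576]
tool_rot: [[-1.0, 0.023, 0.007], [0.023, 1.0, -0.002], [-0.007, -0.002, -1.0]]
ft_force: [0.5, -0.3, -1.3]
grip_width: 0.019
```

Request:
move_arm --motion '[[[0.095, 0.015, 0], [-0.001, 0.0034, 0], -1], [[0, 0, 0.25], [0, 0, 0], -1], [[0, 0, 0.15], [0, 0, 0], -1], [[0, 0, 0], [0, 0, 0], -1], [[0, 0, 0], [0, 0, 0], -1]]'

```text
time_s: 22.42
position: [0.4948, -0.0478, 0.0504]
tool_rot: [[-1.0, 0.023, 0.002], [0.023, 1.0, -0.0], [-0.002, -0.0, -1.0]]
ft_force: [0.4, 0.1, -1.1]
grip_width: 0.019
```

```bash
python3 - <<'E'
from h import *
w=imaging.get_image("wrist");b=imaging.get_image("side");a=imaging.get_image("scene")
crop(w,240,190,100,75,8,"w13.png");crop(b,240,205,90,60,8,"d13.png");crop(a,240,195,85,60,8,"s13.png")
s=readout.observe();print(s["position"],s["tool_rot"][:,2],s["ft_force"])
E
```

```text
[ 0.49478102 -0.04779065  0.05049319] [ 2.28951410e-03 -4.91848811e-04 -9.99997258e-01] [ 0.5144098  -0.29844927 -1.90243877]
```

View pics/w13.png

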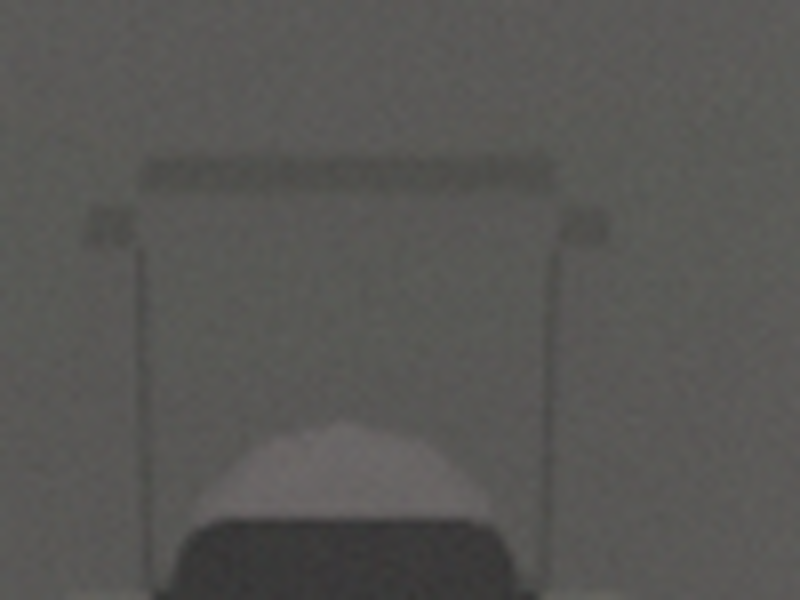

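View pics/d13.png

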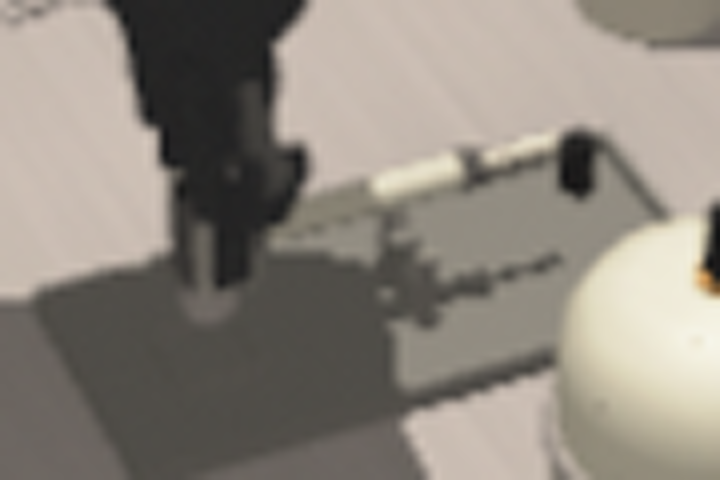

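View pics/s13.png

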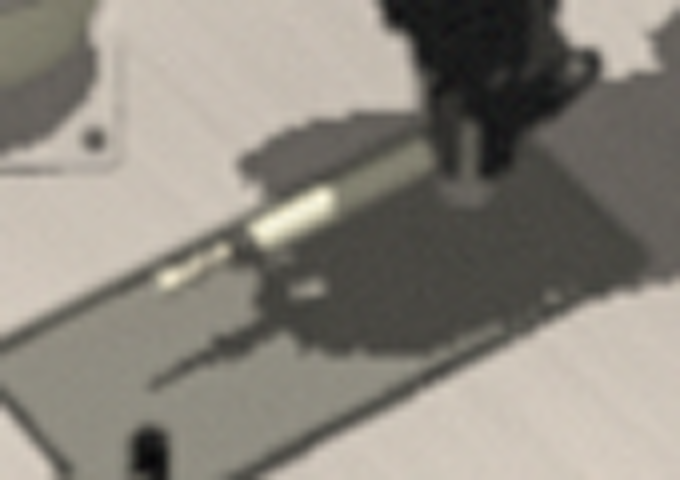

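Request:
move_arm --motion '[[[0.05, 0.01, 0.2], [0, 0.001, 0], -1], [[0.02, 0, 0.3], [0, 0, 0], -1], [[0.02, 0, 0.2], [0, 0, 0], -1], [[0, 0, 0.1], [0, 0, 0], -1], [[0, 0, 0], [0, 0, 0], -1]]'

```text
time_s: 22.98
position: [0.4928, -0.0475, 0.0328]
tool_rot: [[-1.0, 0.023, 0.0], [0.023, 1.0, -0.0], [-0.0, -0.0, -1.0]]
ft_force: [-0.2, -0.0, -2.2]
grip_width: 0.0187
```

Request:
move_arm --motion '[[[-0.04, 0, 0.12], [0, 0, 0], -1], [[0, 0, 0.12], [0, 0, 0], -1], [[0, 0, 0.08], [0, 0, 0], -1], [[0, 0, 0.05], [0, 0, 0], -1], [[0, 0, 0], [0, 0, 0], -1]]'

```text
time_s: 23.4
position: [0.4939, -0.0476, 0.0253]
tool_rot: [[-1.0, 0.023, 0.001], [0.023, 1.0, -0.001], [-0.001, -0.001, -1.0]]
ft_force: [0.3, -0.4, -1.1]
grip_width: 0.0188
```

Back at the recorded pose. Opening gently.

Request:
move_arm --motion '[[[0, 0, 0.02], [0, 0, 0], -1], [[0, 0, 0], [0, 0, 0], -0.45], [[0, 0, 0], [0, 0, 0], -0.35], [[0, 0, 0], [0, 0, 0], -0.2], [[0, 0, 0], [0, 0, 0], 0], [[0, 0, 0], [0, 0, 0], 0.2], [[0, 0, 0], [0, 0, 0], 0.3], [[0, 0, 0], [0, 0, 0], 0.3]]'

```text
time_s: 24.07
position: [0.4947, -0.0479, 0.0253]
tool_rot: [[-1.0, 0.023, 0.003], [0.023, 1.0, -0.001], [-0.003, -0.001, -1.0]]
ft_force: [-0.3, -0.2, -0.4]
grip_width: 0.0556
```

Request:
move_arm --motion '[[[0, 0, -0.2], [0, 0, 0], 0.3], [[0, 0, -0.4], [0, 0, 0], 0.3], [[0, 0, -0.5], [0, 0, 0], 0.3], [[0, 0, -0.7], [0, 0, 0], 0.3], [[0, 0, -0.8], [0, 0, 0], 0.3], [[0, 0, -0.8], [0, 0, 0], 0.3], [[0, 0, -0.8], [0, 0, 0], 0.3], [[0, 0, -0.8], [0, 0, 0], 0.3], [[0, 0, -0.8], [0, 0, 0], 0.3], [[0, 0, -0.8], [0, 0, 0], 0.3], [[0, 0, 0], [0, 0, 0], 0.3]]'

```text
time_s: 24.98
position: [0.4935, -0.0474, 0.1695]
tool_rot: [[-1.0, 0.023, 0.004], [0.023, 1.0, -0.002], [-0.004, -0.002, -1.0]]
ft_force: [0.6, -0.6, -0.4]
grip_width: 0.0553
```

```bash
python3 - <<'E'
from h import *
w=imaging.get_image("wrist");b=imaging.get_image("side");a=imaging.get_image("scene")
cv2.imwrite("pics/w14.png",w["img"]);crop(b,235,205,90,65,8,"d14.png");crop(a,235,195,95,65,8,"s14.png");crop(w,215,130,120,110,7,"w14a.png")
cv2.imwrite("pics/s14f.png",a["img"])
np.save("v4.npy",[a,b,w],allow_pickle=True)
E
```

```text
(no output)
```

View pics/w14.png

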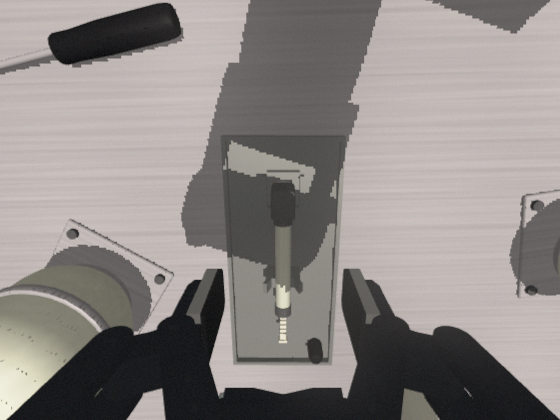

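View pics/d14.png

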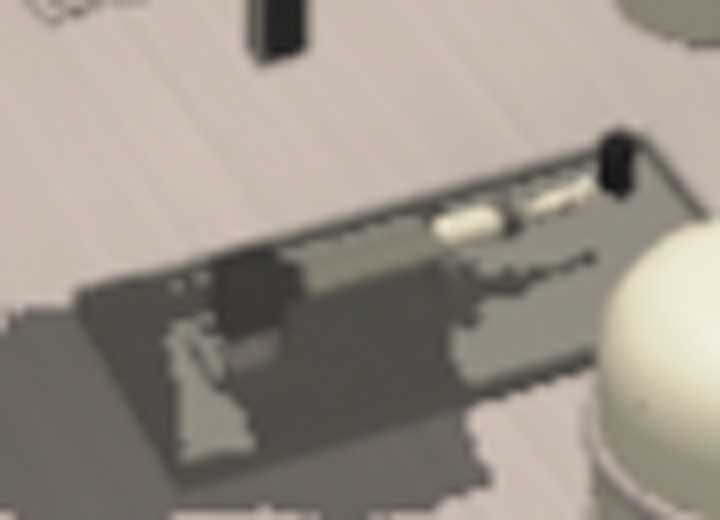

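View pics/s14.png

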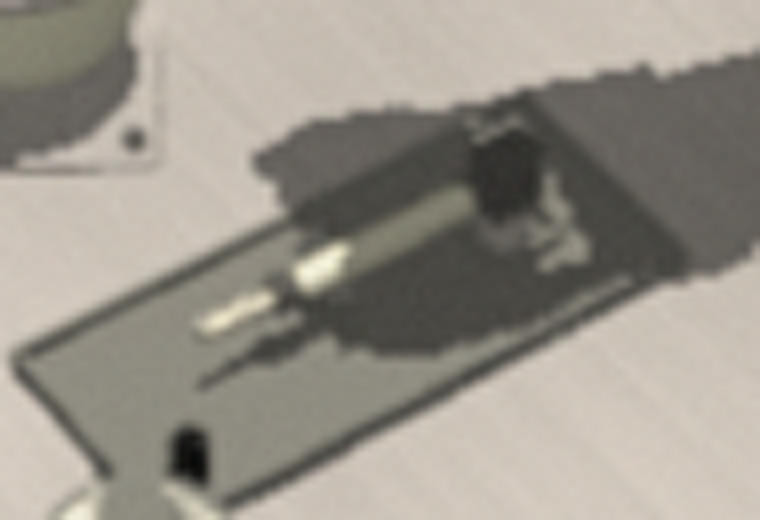

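The gauge sits where it started: the head is at side px (262,237), as before. The bar is out and clear of the valve cap. I'll let it settle, then hand in.

Request:
move_arm --motion '[[[0, 0, 0], [0, 0, 0], 0.3], [[0, 0, 0], [0, 0, 0], 0.3], [[0, 0, 0], [0, 0, 0], 0.3]]'

```text
time_s: 25.38
position: [0.4909, -0.0466, 0.1633]
tool_rot: [[-1.0, 0.023, -0.006], [0.023, 1.0, 0.002], [0.006, 0.002, -1.0]]
ft_force: [0.5, -0.0, -0.3]
grip_width: 0.0557
```

```bash
python3 -c "
from rig import job
print(job.close_job())"
```

```text
the job is handed in; nothing more can be done
None
```

I took the stick gauge from its rest and pressed it onto the bare brass valve until the bar came out and stopped. I then put it back in its rest and handed the job in at about 25.4 s.

- **Pressing:** The wrist force rose to about 13 N, or about 15 N with the gauge's weight counted; the highest single reading was 13.6 N. I held it for about 4 s in all, about 2 s of that after two side-camera frames showed the bar no longer moving. The bar stands out roughly 25 mm, judged from the side camera. There was also a sideways force of 2–4 N during the hold, and the tool leaned by up to about 0.025 rad.
- **Grip:** After lifting off the valve, the chuck was at the same place in the wrist camera picture as before pressing, so the gauge did not slip in the fingers.
- **Putting back:** I released the gauge with the tool within 1 mm of where it gripped it. The last pictures show the head and barrel within about a pixel of where they started. The bar is still out and clear of the valve cap, and the gripper is well above the tray. In those close views the other things looked unmoved, but I did not measure each one.

One disagreement: the scene and side cameras put the gauge about 5 mm too high, both in its rest and over the valve. I therefore relied on relative positions and the wrist camera. The hand-in reports no verdict, so none of this is confirmed against the judging.

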